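Put the breakfast boards in their stand

ROBOT

A 6-joint arm with a two-finger parallel gripper is mounted at the origin on a cart in front of the work surface, level with it; the furniture and walls round the work are solid. World frame = base frame: x ahead of the robot, y to its left, z up, the work surface at z = 0. Lengths are in m, angles in rad, forces in N, time in s.
With the tool pointing down it reaches from about 0.325 to 0.9 m from the base axis. Payload 3.5 kg.
Tool frame: the origin (TCP) lies at the very end of the fingers, on their centre line; the grasp point (between the pads) lies 19 mm behind it; z points along the fingers, y is the direction in which the jaws open and shut (so a half turn about z gives the same grasp; the last joint's range is limited). The gripper opens to 85 mm and grips with 20 to 120 N. Pads are 22 mm wide; open, the fingers measure 114 mm over their backs; the gripper's body (76 mm by 85 mm) begins 54 mm behind the grasp point. The pads swing forward as they close: fully open they stand 13 mm farther back than shut.
Start: joints at [-1.409, 0.276, -0.026, 1.268, 0, 1.467], TCP at [0.164, -0.603, 0.231] pointing down, gripper open.
Joint ranges: [-3.12, 3.12], [-0.85, 1.88], [-1.08, 1.24], [-1.95, 2.15], [-1.57, 1.53], [-3.14, 3.14]. Speed limits (rad/s): [2.57, 2.57, 3.14, 3.14, 3.14, 3.14].

INTERFACE

Orientations are given as a unit quaternion [w, x, y, z].
In Python, from station import state, vision, job gives the robot as it stands. The module is installed in compiled form; this text tells all that it offers.
- The arm moves only by the tool send_rows, never from a script. Its argument "plan" is a list of rows, each a list of 3 entries, a list of its own where there are three numbers: the shift along the tool's x, y, z in cm, then the turn about the tool's z in rad, then the opening, from 0 (shut) to 1 (fully open). In form: [[[tx, ty, tz], twist, jaw], ...]. A call has 1 to 12 rows; each row is the pose to reach, as a shift and turn from the pose commanded when the call began, along the tool's axes at that moment; what a row does not reach only later rows make up. A row lasts 1/12 s, in which the tool goes at most 41.7 mm and 7.16 degrees, less where a joint would pass 70% of its speed; a pose out of reach is approached as far as the arm can. A call with a gripper value outside its range is refused whole. The fingers move at their own pace and stop on an object; "grip_force" is the grip in N (left out, the last holds). Time passes only in rows, so rows that repeat a pose let the fingers close. It gives the time, the measured TCP pose, the force and the opening at its end, in the units of the state.
- state(): the state, without advancing time (a new reading comes with each control period).
- vision.get_image(name): name is "side" or "top"; returns the picture (420x560x3 uint8, red, green, blue); there is no depth.
- vision.camera_model(name): a dict with "fovy" (degrees; the focal length in pixels is half the picture's height over the tangent of half this angle, whatever the lens; pixels are square), "cx", "cy" (the principal point, pixels), "rvec" (rotation vector, rad) and "tvec" (3), from world to camera coordinates, as OpenCV has them. Camera axes: x right, y down, z forward; pixel columns grow to the right and rows downward; lengths in m; the calibration is good to about 2 mm. A picture is of the moment at which its call begins. camera_model takes no time and is no camera call.
- job.job_done(): hands the job in, once; it reports no verdict.
The state is a dict: "time_s": time; "q": joint angles; "qvel": joint speeds; "tau": joint torques, N m; "tcp_pos": TCP position; "eef_rot": TCP orientation; "force": force on the tool from outside, world axes, zero at the start; "torque": the same for the moment, N m; "grip_width": finger opening in m.
Only numpy, scipy, OpenCV 4.12 (cv2) and the standard library are available. Lean on these libraries where they do the work, as an engineer would, in place of code of your own. Each camera call takes 0.05 s, during which the arm holds its last target.

TASK

Put the three breakfast boards away: stand each one upright, fully down, in the pocket of the wooden stand made for its length - two are in the draining rack and the smallest is already in the stand but in the longest pocket. Do not shift or knock over the mug, the pepper shaker or the candle.

Things in the scene. Friction and masses are not known exactly. Their poses are not given: they have to be found in the camera images.
- small_centre (a point): Centre of the small breakfast board: light wood, rectangular, 120 mm long (its y axis), 16 mm thick (its x axis), 90 mm high (its z axis, up), 0.11 kg or up to 30% off, loose. This point is half-way up, 45 mm above its lower edge. It starts standing in the stand's longest pocket, where it does not belong, anywhere along it. It can be turned half round about its z axis: both ways fit.
- pocket_small (a point): Centre of the floor of the pocket for the small board, the shortest pocket, nearest the -x side of the stand. The pocket is 126 mm long (along y) and 20 mm wide (along x), its floor 8 mm above the worktop and its rim 38 mm above the worktop, the rim bevelled 4 mm all round. Axes are the stand's: z up.
- medium_centre (a point): Centre of the medium breakfast board: light wood, rectangular, 150 mm long (its y axis), 16 mm thick (its x axis), 115 mm high (its z axis, up), 0.18 kg or up to 30% off, loose. This point is half-way up, 57.5 mm above its lower edge. It starts standing in one of the two places of the draining rack. It can be turned half round about its z axis: both ways fit.
- pocket_medium (a point): Centre of the floor of the pocket for the medium board, the middle pocket of the stand. The pocket is 156 mm long (along y) and 20 mm wide (along x), its floor 8 mm above the worktop and its rim 38 mm above the worktop, the rim bevelled 4 mm all round. Axes are the stand's: z up.
- large_centre (a point): Centre of the large breakfast board: light wood, rectangular, 180 mm long (its y axis), 16 mm thick (its x axis), 140 mm high (its z axis, up), 0.26 kg or up to 30% off, loose. This point is half-way up, 70 mm above its lower edge. It starts standing in the other place of the draining rack. It can be turned half round about its z axis: both ways fit.
- pocket_large (a point): Centre of the floor of the pocket for the large board, the longest pocket, nearest the +x side of the stand. The pocket is 186 mm long (along y) and 20 mm wide (along x), its floor 8 mm above the worktop and its rim 38 mm above the worktop, the rim bevelled 4 mm all round. Axes are the stand's: z up.
- stand: Board stand: a medium-brown wooden block, 178 mm (x) by 214 mm (y) by 38 mm high, fixed; origin in the middle of its underside. Three parallel pockets run along its y axis, 54 mm apart between centres, shortest to longest towards +x.
- drainer: Draining rack: a flat aluminium tray 150 mm (x) by 215 mm (y) with four steel wire hoops 63 mm high along y, fixed; origin in the middle of its underside. Boards stand between two hoops 22 mm apart at x = -37 mm and x = +37 mm, on the tray's surface 8 mm above the worktop.
- mug_centre (a point): Centre (half-way up) of a white mug with a handle, 92 x 127 x 95 mm high, loose bystander between stand and rack.
- pepper_centre (a point): Centre of a pepper shaker, 44 mm across, 90 mm high, loose bystander between stand and rack.
- candle_centre (a point): Centre of a pillar candle, 52 mm across, 144 mm high, loose bystander between stand and rack.
- towel_post: Paper-roll holder without its roll: a round foot 143 mm across with a post 328 mm high in the middle, fixed bystander on the left; origin in the middle of its underside. Two lidded canisters, 105 mm across and 176 mm high, stand behind it (towards +x), in line with it.

How it is judged:
At the end, for the whole second after the job is handed in: Each of the three boards stands at rest in its own pocket: its lower edge on the pocket floor (centre within 6 mm of its seated height), centre within 14 mm across and 8 mm along the pocket, within 0.2 rad of upright and within 0.08 rad of the pocket's direction (x of small_centre in the frame of pocket_small between -0.014 and 0.014 m and y of small_centre in the frame of pocket_small between -0.008 and 0.008 m and z of small_centre in the frame of pocket_small between 0.039 and 0.051 m and angle between each of small_centre, medium_centre, large_centre's own z axis and vertical below 0.2 rad and angle between the y axis of small_centre and the y axis of pocket_small, either way round below 0.08 rad and linear speed of each of small_board, medium_board, large_board below 0.02 m/s and x of medium_centre in the frame of pocket_medium between -0.014 and 0.014 m and y of medium_centre in the frame of pocket_medium between -0.008 and 0.008 m and z of medium_centre in the frame of pocket_medium between 0.0515 and 0.0635 m and angle between the y axis of medium_centre and the y axis of pocket_medium, either way round below 0.08 rad and x of large_centre in the frame of pocket_large between -0.014 and 0.014 m and y of large_centre in the frame of pocket_large between -0.008 and 0.008 m and z of large_centre in the frame of pocket_large between 0.064 and 0.076 m and angle between the y axis of large_centre and the y axis of pocket_large, either way round below 0.08 rad); the robot touches nothing.
It fails at once if the mug is shifted by more than 25 mm or tipped over (distance of mug_centre from where it was at the start of the episode above 0.025 m or angle between mug_centre's own z axis and vertical above 0.5 rad).
It fails at once if the pepper shaker is shifted by more than 25 mm or tipped over (distance of pepper_centre from where it was at the start of the episode above 0.025 m or angle between pepper_centre's own z axis and vertical above 0.5 rad).
It fails at once if the candle is shifted by more than 25 mm or tipped over (distance of candle_centre from where it was at the start of the episode above 0.025 m or angle between candle_centre's own z axis and vertical above 0.5 rad).
It also fails if it takes over 72 s, if anything falls off the work surface, if the arm or the gripper's body presses on something with over 40 N, if the wrist force passes 120 N, or if a joint passes its speed limit or range.

## Working session

There is one attempt and no reset: what is moved stays moved. The work goes in short steps, Python scripts to look and compute and a tool call to move; the robot and the scene stay as the last step left them, time stands still between calls to the robot, and variables do not carry over. Pictures are saved under pics/ and viewed, and the job is handed in when it is done.

Besides the shell and the picture viewer there is one more tool, called by a JSON object that holds its "method" and its "body". send_rows: Moves the arm, as the interface text tells. Its arguments: {"type":"object","properties":{"plan":{"type":"array","items":{"type":"array"}},"grip_force":{"type":"number"}},"required":["plan"]}

```bash
mkdir -p pics; python3 - <<'E'
from station import state, vision
import cv2
for n in("side","top"):
    im=vision.get_image(n); cv2.imwrite(f"pics/{n}0.png",im[:,:,::-1]); print(vision.camera_model(n))
print(state())
E
```

```text
{'fovy': 55.269811921348605, 'cx': 286.057809077108, 'cy': 215.29813917040687, 'rvec': array([ 2.10113653, -0.14617419,  0.08026335]), 'tvec': array([-0.51308702,  0.16246516,  0.84660979])}
{'fovy': 51.71229581009013, 'cx': 277.2035279798947, 'cy': 215.21347574718817, 'rvec': array([ 2.11787448, -2.14619706,  0.18197842]), 'tvec': array([0.13528972, 0.52812522, 1.08537444])}
{'time_s': 0.1, 'q': array([-1.40942409e+00,  2.77057928e-01, -2.77572090e-02,  1.26803442e+00,
        2.25859070e-05,  1.46738236e+00]), 'qvel': array([ 1.83272395e-03, -8.72279846e-04,  4.87310616e-03, -1.43594757e-03,
        1.10286295e-03,  1.72341426e-05]), 'tau': array([ 1.40773491e-04, -4.46706712e+01,  2.96128839e+01,  8.42847512e-03,
       -1.14474533e-04, -6.50358146e-06]), 'tcp_pos': array([ 0.16343562, -0.60250186,  0.23026458]), 'eef_rot': array([-1.02650885e-03,  9.91248306e-01,  1.32006597e-01, -1.84579771e-05]), 'force': array([-0.09903861,  0.06997596, -0.83974464]), 'torque': array([ 0.00946855,  0.01847871, -0.04944287]), 'grip_width': 0.08534021758008836}
```

View pics/side0.png

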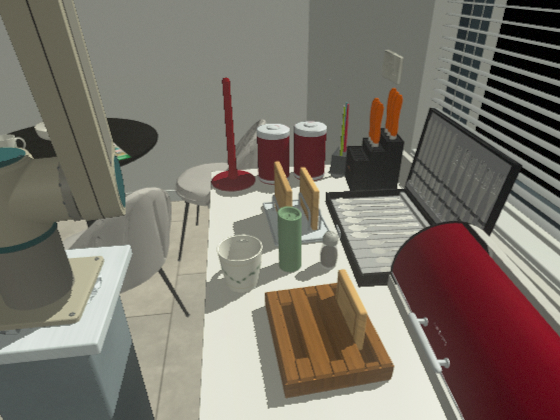

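View pics/top0.png

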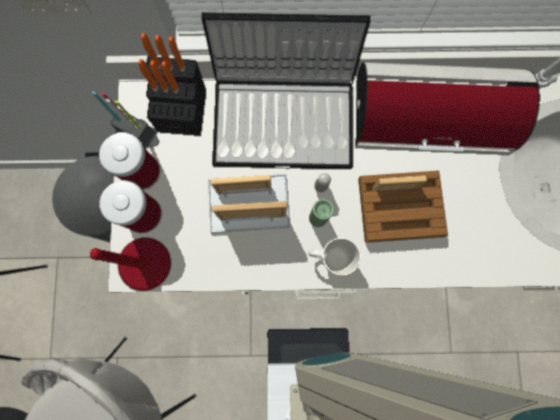

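The top view shows the rack at about (249,204), the stand at (403,206), and mug, candle and pepper between them. Next I'll enlarge it for measuring.

```bash
cat > h.py <<'E'
import numpy as np, cv2
from station import state, vision
def cam(n):
    m=vision.camera_model(n); f=210/np.tan(np.radians(m['fovy'])/2)
    K=np.array([[f,0,m['cx']],[0,f,m['cy']],[0,0,1.]]); R=cv2.Rodrigues(m['rvec'])[0]
    return K,R,np.array(m['tvec']).ravel()
def ray(n,u,v,z):
    K,R,t=cam(n); c=-R.T@t; d=R.T@np.linalg.inv(K)@np.array([u,v,1.])
    return c+d*(z-c[2])/d[2]
def proj(n,P):
    K,R,t=cam(n); p=K@(R@np.asarray(P,float)+t); return p[:2]/p[2]
def tri(ps):
    A=[];b=[]
    for n,u,v in ps:
        K,R,t=cam(n); c=-R.T@t; d=R.T@np.linalg.inv(K)@np.array([u,v,1.]); d/=np.linalg.norm(d)
        M=np.eye(3)-np.outer(d,d); A.append(M); b.append(M@c)
    return np.linalg.lstsq(np.vstack(A),np.hstack(b),rcond=None)[0]
E
python3 - <<'E'
from h import *
for n in("top","side"):
    K,R,t=cam(n); print(n,-R.T@t,K[0,0])
im=cv2.imread("pics/top0.png")
cv2.imwrite("pics/tA.png",cv2.resize(im[160:290,195:355],None,fx=5,fy=4.6,interpolation=cv2.INTER_CUBIC)[:600] if 0 else cv2.resize(im[165:285,195:355],(800,600),interpolation=cv2.INTER_CUBIC))
cv2.imwrite("pics/tB.png",cv2.resize(im[160:250,345:465],(800,600),interpolation=cv2.INTER_CUBIC))
im=cv2.imread("pics/side0.png")
cv2.imwrite("pics/sB.png",cv2.resize(im[265:391,250:400],(714,600),interpolation=cv2.INTER_CUBIC))
cv2.imwrite("pics/sA.png",cv2.resize(im[155:293,210:355],(630,600),interpolation=cv2.INTER_CUBIC))
E
```

```text
top [0.33783707 0.12910383 1.15950659] 433.32166048218073
side [ 0.42086547 -0.71029234  0.56987578] 401.09759988129315
```

View pics/tA.png

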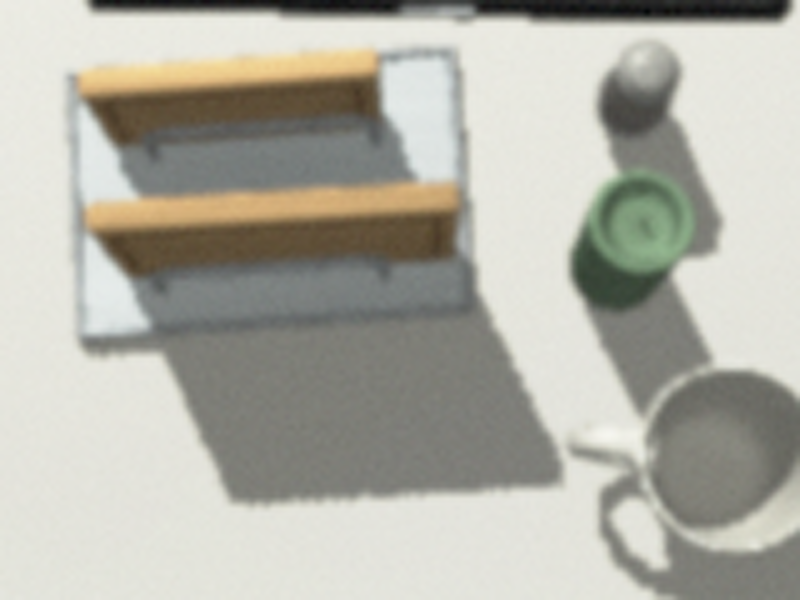

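View pics/tB.png

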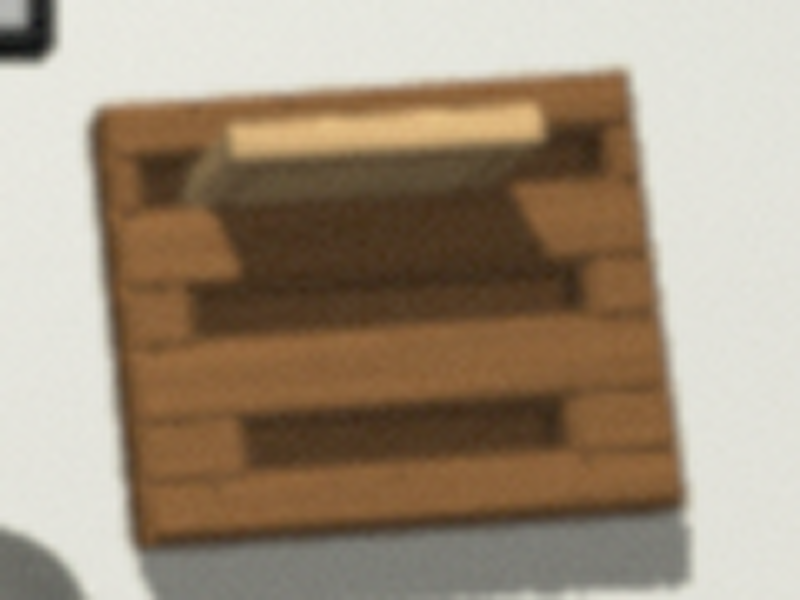

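View pics/sB.png

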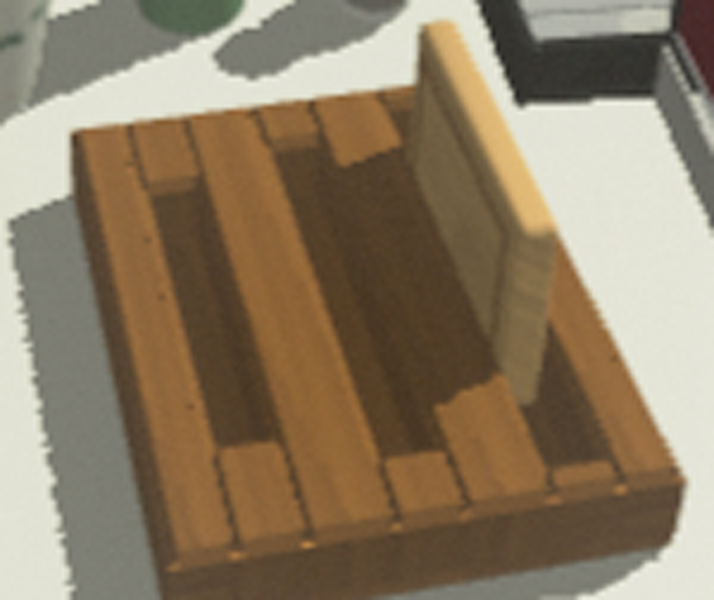

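View pics/sA.png

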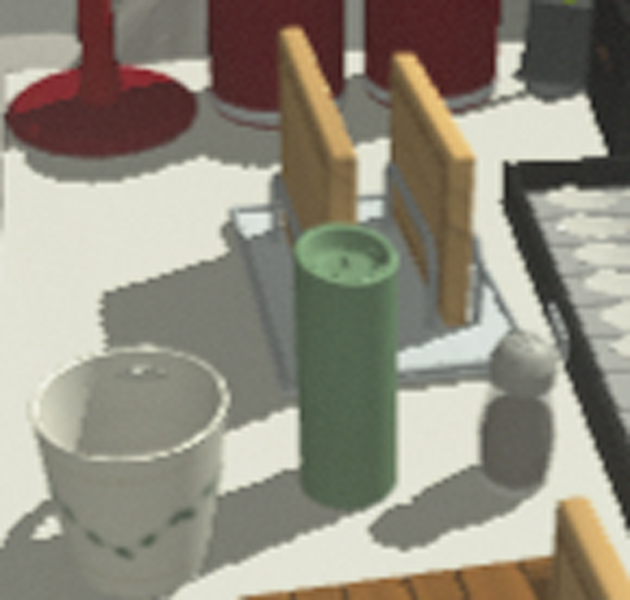

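```bash
cat > meas.py <<'E'
from h import *
def quad_fit(cnt_pts):
    # fit 4 lines to the contour by sides of minAreaRect, intersect
    r=cv2.minAreaRect(cnt_pts.astype(np.float32)); b=cv2.boxPoints(r)
    L=[]
    for i in range(4):
        a,c=b[i],b[(i+1)%4]; d=(c-a); n=np.linalg.norm(d); d=d/n; nn=np.array([-d[1],d[0]])
        w=cnt_pts-a; s=w@d; o=np.abs(w@nn)
        m=(s>.12*n)&(s<.88*n)&(o<.0+4)
        l=cv2.fitLine(cnt_pts[m].astype(np.float32),cv2.DIST_HUBER,0,.01,.01).ravel(); L.append(l)
    Q=[]
    for i in range(4):
        l,k=L[i-1],L[i]; A=np.array([[l[0],-k[0]],[l[1],-k[1]]]); s=np.linalg.solve(A,[k[2]-l[2],k[3]-l[3]]); Q.append([l[2]+s[0]*l[0],l[3]+s[0]*l[1]])
    return np.array(Q)
def world_rect(n,Q,z):
    P=np.array([ray(n,u,v,z)[:2] for u,v in Q]); c=P.mean(0)
    e=[P[(i+1)%4]-P[i] for i in range(4)]
    l=[np.linalg.norm(x) for x in e]
    i=0 if l[0]+l[2]>l[1]+l[3] else 1
    d=e[i]-e[(i+2)%4]; 
    if d[1]<0:d=-d
    # angle of long axis relative to world y
    return P,c,np.array(l),np.arctan2(-d[0],d[1])
E
python3 - <<'E'
from meas import *
im=cv2.imread("pics/top0.png"); S=8
x0,y0=195,155
big=cv2.resize(im[y0:260,x0:460],None,fx=S,fy=S,interpolation=cv2.INTER_CUBIC)
hsv=cv2.cvtColor(big,cv2.COLOR_BGR2HSV)
for p in [(230,183),(250,213),(403,183),(250,190),(405,200),(405,221),(405,226)]:
    print(p,im[p[1],p[0]],cv2.cvtColor(im[p[1]:p[1]+1,p[0]:p[0]+1],cv2.COLOR_BGR2HSV)[0,0])
mask=((hsv[...,0]>9)&(hsv[...,0]<25)&(hsv[...,1]>70)&(hsv[...,2]>165)).astype(np.uint8)*255
cv2.imwrite("pics/m.png",cv2.resize(mask,None,fx=.35,fy=.35))
cs,_=cv2.findContours(mask,cv2.RETR_EXTERNAL,cv2.CHAIN_APPROX_NONE)
for c in cs:
    if cv2.contourArea(c)<8000: continue
    pts=(c.reshape(-1,2)+.5)/S-.5+[x0,y0]
    r=cv2.minAreaRect(pts.astype(np.float32)); Q=quad_fit(pts)
    for nm,z in(("S",.098),("M",.123),("L",.148)):
        P,ce,l,a=world_rect("top",Q,z); print(nm,np.round(r[0],1),ce.round(4),l.round(4),a.round(4))
sat=((hsv[...,1]>90)&(hsv[...,0]<25)).astype(np.uint8)*255
sat[:,:int(150*S)]=0
cs,_=cv2.findContours(sat,cv2.RETR_EXTERNAL,cv2.CHAIN_APPROX_NONE); c=max(cs,key=cv2.contourArea)
pts=(c.reshape(-1,2)+.5)/S-.5+[x0,y0]; Q=quad_fit(pts); print(Q.round(1)); print("stand",*[x.round(4) for x in world_rect("top",Q,.038)])
E
```

```text
(230, 183) [ 73 103 127] [ 17 108 127]
(250, 213) [55 79 96] [ 18 109  96]
(403, 183) [ 64  89 106] [ 18 101 106]
(250, 190) [96 97 95] [75  5 97]
(405, 200) [33 50 68] [ 15 131  68]
(405, 221) [32 52 74] [ 14 145  74]
(405, 226) [35 56 79] [ 14 142  79]
S [248.8 205.5] [0.5463 0.1989] [0.1723 0.0176 0.1959 0.0185] 0.0457
M [248.8 205.5] [0.5414 0.1973] [0.1683 0.0172 0.1912 0.018 ] 0.0457
L [248.8 205.5] [0.5365 0.1956] [0.1642 0.0168 0.1866 0.0176] 0.0457
S [402.3 178.8] [ 0.6094 -0.1888] [0.1158 0.0142 0.1198 0.0143] 0.0498
M [402.3 178.8] [ 0.603  -0.1813] [0.1131 0.0139 0.117  0.014 ] 0.0498
L [402.3 178.8] [ 0.5967 -0.1738] [0.1104 0.0136 0.1141 0.0137] 0.0498
S [240.1 179. ] [0.6145 0.2206] [0.1506 0.0123 0.1503 0.012 ] 0.0613
M [240.1 179. ] [0.608  0.2184] [0.1471 0.012  0.1468 0.0117] 0.0613
L [240.1 179. ] [0.6015 0.2162] [0.1435 0.0117 0.1433 0.0114] 0.0613
[[358.5 176.1]
 [437.9 170.7]
 [447.  235.6]
 [365.3 241.4]]
stand [[ 0.6341 -0.0899]
 [ 0.6461 -0.3027]
 [ 0.4714 -0.313 ]
 [ 0.4591 -0.0997]] [ 0.5527 -0.2013] [0.2132 0.175  0.2136 0.1753] 0.0571
```

View pics/m.png

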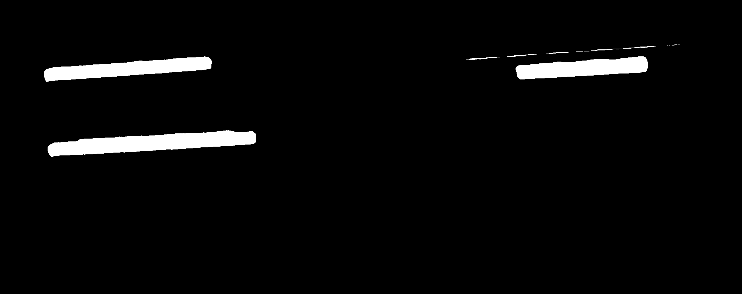

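```bash
cat > ov.py <<'E'
from h import *
def box(cx,cy,a,L,T,z0,z1):
    ux=np.array([np.cos(a),np.sin(a)]);uy=np.array([-np.sin(a),np.cos(a)]);o=[]
    for z in(z0,z1):
        for sx,sy in((1,1),(1,-1),(-1,-1),(-1,1)):
            p=np.array([cx,cy])+ux*sx*T/2+uy*sy*L/2; o.append([*p,z])
    return np.array(o)
def overlay(n,im,boxes,crop,S,fn):
    x0,y0,x1,y1=crop
    big=cv2.resize(im[y0:y1,x0:x1],None,fx=S,fy=S,interpolation=cv2.INTER_CUBIC)
    for B,col in boxes:
        q=[tuple(int(round(v)) for v in ((proj(n,p)+.5-[x0,y0])*S)) for p in B]
        for i in range(4):
            cv2.line(big,q[4+i],q[4+(i+1)%4],col,1)
            if len(q)>4 and col[2]==255: cv2.line(big,q[i],q[4+i],col,1)
    cv2.imwrite(fn,big)
E
python3 - <<'E'
from ov import *
c=np.array([.5527,-.2013]);a=.0571
ux=np.array([np.cos(a),np.sin(a)])
print([ (c+ux*d).round(4) for d in(-.054,0,.054)])
st=[(box(*c,a,.214,.178,0,.038),(0,255,0))]+[(box(*(c+ux*d),a,L,.020,.008,.038),(255,0,0)) for d,L in((-.054,.126),(0,.156),(.054,.186))]
# tray
T=np.array([ray("top",195+(u+.5)/5-.5,165+(v+.5)/5-.5,.008)[:2] for u,v in((70,75),(453,50),(470,305),(82,345))]); dc=T.mean(0)
d=(T[0]-T[1])+(T[3]-T[2]); da=np.arctan2(-d[0],d[1]); print("tray",T.round(4),dc.round(4),da,np.linalg.norm(T[0]-T[1]),np.linalg.norm(T[1]-T[2]))
vx=np.array([np.cos(da),np.sin(da)]); print("places",[(dc+vx*s).round(4) for s in(-.037,.037)])
b=[(box(.6094,-.1888,a,.12,.016,.008,.098),(0,0,255)),(box(.610,.2184,.058,.15,.016,.008,.123),(0,0,255)),(box(.5365,.1956,.058,.18,.016,.008,.148),(0,0,255)),(box(*dc,da,.215,.15,0,.008),(0,255,0))]
t=cv2.imread("pics/top0.png");s=cv2.imread("pics/side0.png")
overlay("top",t,st+b,(195,165,355,245),5,"pics/o1.png");overlay("top",t,st+b,(350,160,460,245),7,"pics/o2.png")
overlay("side",s,st+b,(250,265,400,391),4.7,"pics/o3.png");overlay("side",s,st+b,(250,155,350,280),4.7,"pics/o4.png")
E
```

```text
[array([ 0.4988, -0.2044]), array([ 0.5527, -0.2013]), array([ 0.6066, -0.1982])]
tray [[0.6377 0.3146]
 [0.649  0.1048]
 [0.5076 0.098 ]
 [0.4887 0.3061]] [0.5707 0.2059] 0.07197035601766695 0.21008420152365667 0.14152533329294753
places [array([0.5338, 0.2032]), array([0.6076, 0.2086])]
```

View pics/o1.png

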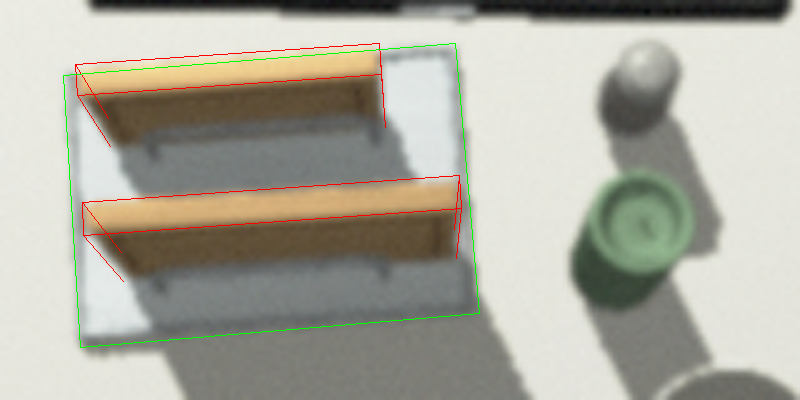

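View pics/o2.png

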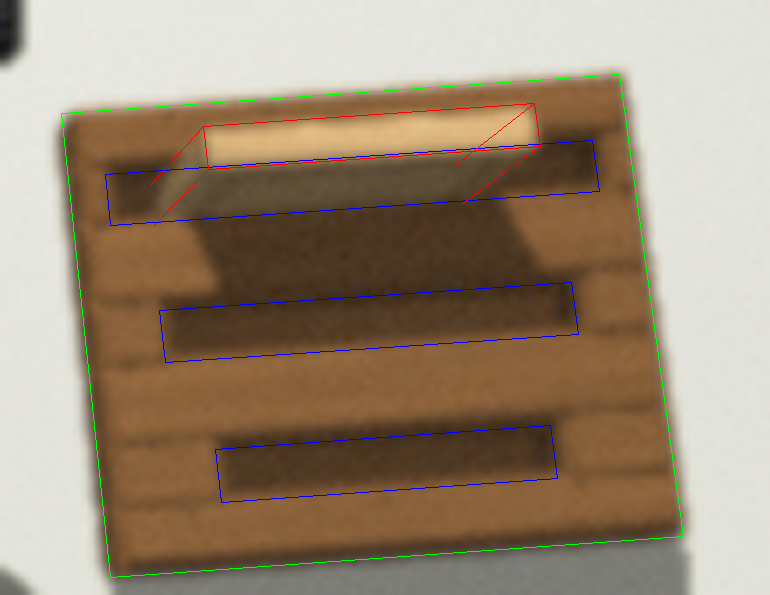

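View pics/o3.png

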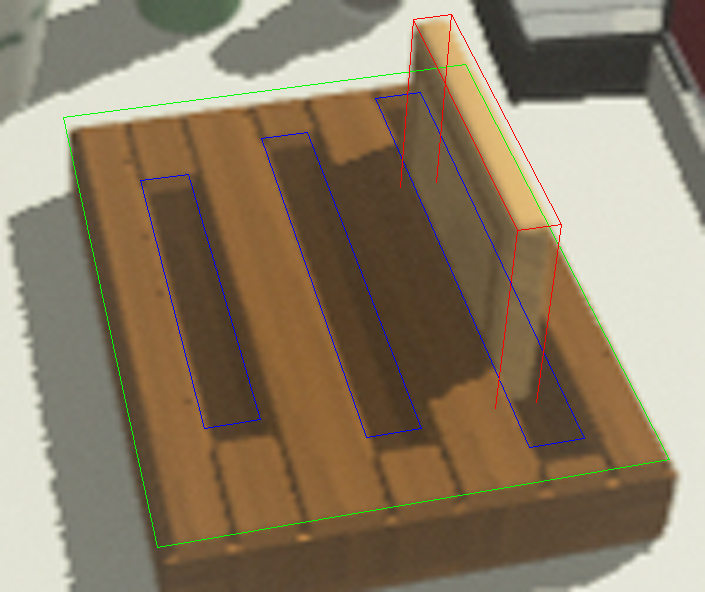

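View pics/o4.png

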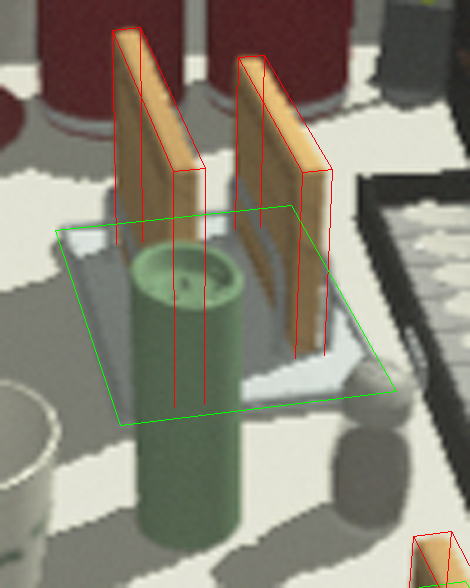

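```bash
cat > go.py <<'E'
import sys
from h import *
from scipy.spatial.transform import Rotation as Ro
def go(x,y,z,yaw_jaw):
    """cm shift in tool axes and twist so jaw (tool y) axis lies at world angle yaw_jaw, tool-x yaw = yaw_jaw+pi/2"""
    s=state(); q=s['eef_rot']; R=Ro.from_quat([q[1],q[2],q[3],q[0]]).as_matrix(); R0=Ro.from_matrix(R)
    d=R.T@(np.array([x,y,z])-s['tcp_pos'])*100
    cur=np.arctan2(R[1,1],R[0,1]); tw=-((yaw_jaw-cur+np.pi/2)%np.pi-np.pi/2)
    print("t",round(s['time_s'],2),"tcp",s['tcp_pos'].round(4),"jawyaw",round(cur,4),"tilt",np.arccos(-R[2,2]).round(4),"F",s['force'].round(1),"w",round(s['grip_width'],4))
    print("shift cm",d.round(2),"twist",round(tw,4))
if __name__=="__main__": go(*map(float,sys.argv[1:5]))
E
python3 go.py .609 -.189 .18 .057
python3 - <<'E'
from h import *
for nm,u,v,z in[("candle top",323.3,209.5,.144),("pepper top",324,178.5,.088),("mug top c",341,256.5,.095),("mug handle",310,253,.07),("post foot",145,265,0),("posttop",96,253,.328),("case edge",283,167,.03),("bin bottom",440,150,.03),("bin top",445,80,.15)]:
    print(nm,ray("top",u,v,z).round(3))
E
```

```text
t 0.1 tcp [ 0.1634 -0.6025  0.2303] jawyaw -1.306 tilt 0.0021 F [-0.1  0.1 -0.8] w 0.0853
shift cm [ 53.82 -28.24   5.1 ] twist -1.363
candle top [0.525 0.018 0.144]
pepper top [0.616 0.008 0.088]
mug top c [ 0.416 -0.027  0.095]
mug handle [0.428 0.047 0.07 ]
post foot [0.408 0.482 0.   ]
posttop [0.412 0.477 0.328]
case edge [0.664 0.111 0.03 ]
bin bottom [ 0.706 -0.316  0.03 ]
bin top [ 0.849 -0.295  0.15 ]
```

{"method": "send_rows", "body": {"plan": [[[3.5,-1.8,0.3],-0.1,0.6],[[7,-3.6,0.6],-0.22,0.6],[[10.5,-5.4,0.9],-0.34,0.6],[[14,-7.2,1.2],-0.46,0.6],[[17.5,-9,1.5],-0.58,0.6],[[21,-10.8,1.8],-0.7,0.6],[[24.5,-12.6,2.1],-0.82,0.6],[[28,-14.5,2.4],-0.94,0.6],[[31.5,-16.4,2.7],-1.06,0.6],[[35,-18.2,3],-1.18,0.6],[[38.5,-20.2,3.3],-1.29,0.6],[[42,-22.1,3.6],-1.363,0.6]]}}

```text
time_s: 1.1
tcp_pos: [0.5119, -0.2781, 0.1948]
eef_rot: [-0.0, 0.685, 0.729, -0.0]
force: [0.5, -0.3, -0.7]
grip_width: 0.0514
```

```bash
python3 go.py .609 -.189 .18 .057
```

```text
t 1.1 tcp [ 0.5119 -0.2781  0.1948] jawyaw 0.0619 tilt 0.0008 F [ 0.5 -0.3 -0.7] w 0.0514
shift cm [ 8.29 10.25  1.47] twist 0.0049
```

{"method": "send_rows", "body": {"plan": [[[2.5,3.1,0.5],0.0,0.6],[[5,6.2,1],0.0,0.6],[[7.5,9.3,1.3],0.0,0.6],[[8.3,10.2,1.5],0.0,0.6],[[8.3,10.2,1.5],0.0,0.6],[[8.3,10.2,1.5],0.0,0.6]]}}

```text
time_s: 1.6
tcp_pos: [0.6078, -0.1908, 0.1795]
eef_rot: [-0.001, 0.686, 0.727, -0.001]
force: [-1.0, -0.9, 0.2]
grip_width: 0.0509
```

```bash
python3 go.py .609 -.189 .06 .057; python3 - <<'E'
from h import *
for n in("side","top"):
    im=vision.get_image(n); cv2.imwrite(f"pics/{n}1.png",im[:,:,::-1])
s=state();print(proj("top",s['tcp_pos']),proj("side",s['tcp_pos']))
im=cv2.imread("pics/top1.png");cv2.imwrite("pics/t1.png",cv2.resize(im[130:250,345:465],(600,600),interpolation=cv2.INTER_CUBIC))
im=cv2.imread("pics/side1.png");cv2.imwrite("pics/s1.png",cv2.resize(im[200:390,250:420],(536,600),interpolation=cv2.INTER_CUBIC))
E
```

```text
t 1.6 tcp [ 0.6078 -0.1908  0.1795] jawyaw 0.0584 tilt 0.002 F [-1.  -0.9  0.2] w 0.0509
shift cm [ 0.17  0.16 11.95] twist 0.0014
[413.92779865 170.96293136] [355.26801526 252.1017862 ]
```

View pics/t1.png

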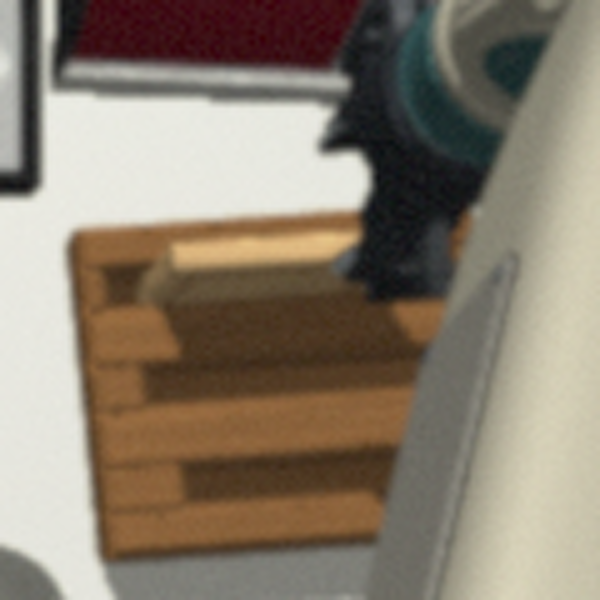

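View pics/s1.png

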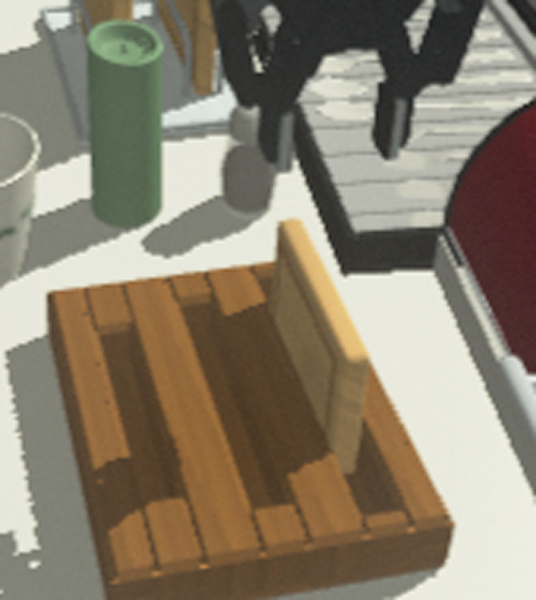

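The side view shows the jaws astride the small board's line, with their tips at about (340,251). That view has a constant offset of about 2–3 px for both the gripper and the stand, so I'm trusting the top camera. Now I'll descend and grip.

{"method": "send_rows", "body": {"plan": [[[0.17,-0.07,4],0,0.6],[[0.17,-0.07,8],0,0.6],[[0.17,-0.07,11],0,0.6],[[0.17,-0.07,11.95],0,0.6],[[0.17,-0.07,11.95],0,0.6],[[0.17,-0.07,11.95],0,0.3],[[0.17,-0.07,11.95],0,0.05],[[0.17,-0.07,11.95],0,0.0],[[0.17,-0.07,11.95],0,0.0],[[0.17,-0.07,11.95],0,0.0],[[0.17,-0.07,11.95],0,0.0],[[0.17,-0.07,11.95],0,0.0]], "grip_force": 40}}

```text
time_s: 2.7
tcp_pos: [0.6096, -0.1909, 0.0639]
eef_rot: [0.003, 0.687, 0.727, 0.001]
force: [-0.8, -0.6, 7.1]
grip_width: 0.0156
```

```bash
python3 go.py .607 -.189 .16 .057; python3 -c "
from station import state;print(state()['torque'],state()['qvel'].round(3))"
```

```text
t 2.7 tcp [ 0.6096 -0.1909  0.0639] jawyaw 0.0569 tilt 0.0055 F [-0.8 -0.6  7.1] w 0.0156
shift cm [ 0.18 -0.2  -9.61] twist -0.0001
[-0.21236225  0.20735946  0.00933773] [0.    0.001 0.002 0.    0.    0.   ]
```

{"method": "send_rows", "body": {"plan": [[[0,0,-1],0,0],[[0,0,-2.5],0,0],[[0,0,-4.5],0,0],[[0,0,-6.5],0,0],[[0,0,-7.5],0,0],[[0,0,-7.5],0,0]]}}

```text
time_s: 3.2
tcp_pos: [0.6096, -0.1904, 0.1395]
eef_rot: [0.003, 0.687, 0.727, 0.001]
force: [0.2, -1.4, -0.5]
grip_width: 0.0155
```

```bash
python3 go.py .4989 -.2065 .15 .0571
```

```text
t 3.2 tcp [ 0.6096 -0.1904  0.1395] jawyaw 0.0573 tilt 0.0062 F [ 0.2 -1.4 -0.5] w 0.0155
shift cm [ -0.98 -11.14  -1.11] twist 0.0002
```

{"method": "send_rows", "body": {"plan": [[[-0.2,-2,0],0,0],[[-0.4,-5,0],0,0],[[-0.7,-8,0],0,0],[[-0.9,-10.4,0],0,0],[[-0.98,-11.1,0],0,0],[[-0.98,-11.1,0],0,0],[[-0.98,-11.1,0],0,0]]}}

```text
time_s: 3.78
tcp_pos: [0.4974, -0.2058, 0.1355]
eef_rot: [0.0, 0.687, 0.727, 0.0]
force: [-0.4, -0.7, -1.4]
grip_width: 0.0156
```

```bash
python3 go.py .4989 -.2065 .064 .0571;  python3 - <<'E'
from h import *
for n in("side","top"):
    im=vision.get_image(n); cv2.imwrite(f"pics/{n}2.png",im[:,:,::-1])
im=cv2.imread("pics/top2.png");cv2.imwrite("pics/t2.png",cv2.resize(im[150:270,345:465],(600,600),interpolation=cv2.INTER_CUBIC))
im=cv2.imread("pics/side2.png");cv2.imwrite("pics/s2.png",cv2.resize(im[220:400,230:400],(566,600),interpolation=cv2.INTER_CUBIC))
E
```

```text
t 3.78 tcp [ 0.4974 -0.2058  0.1355] jawyaw 0.0566 tilt 0.0007 F [-0.4 -0.7 -1.4] w 0.0156
shift cm [-0.08  0.14  7.15] twist -0.0005
```

View pics/t2.png

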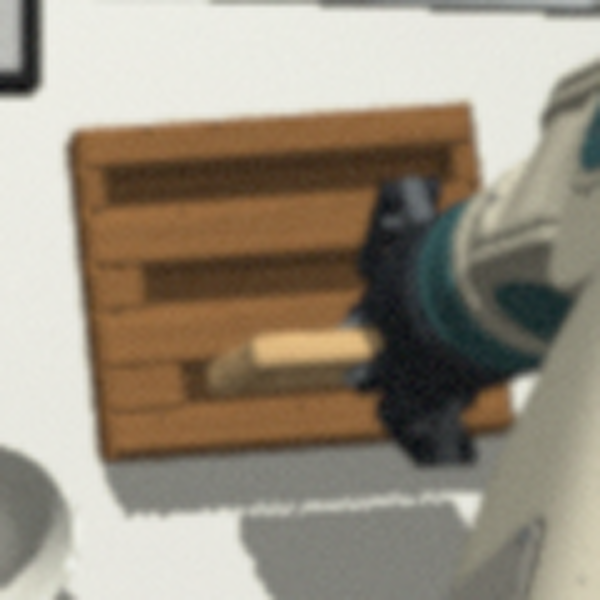

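View pics/s2.png

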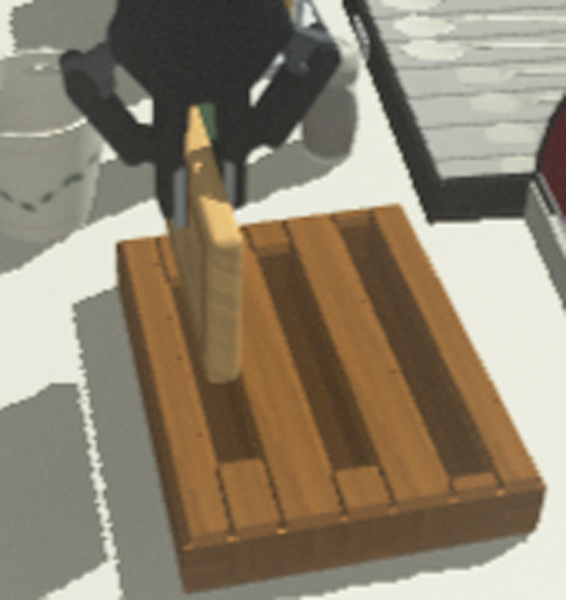

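```bash
python3 - <<'E'
from h import *
a=.0571
uy=np.array([-np.sin(a),np.cos(a)]);ux=np.array([np.cos(a),np.sin(a)]);pc=np.array([.4988,-.2044]);tc=np.array([.4974,-.2058])
for u,v in((255,337),(251,364)):
    P=ray("top",345+(u+.5)/5-.5,150+(v+.5)/5-.5,.1695)[:2]
    print(P.round(4),"rel pocket along",((P-pc)@uy).round(4),"across",((P-pc)@ux).round(4),"rel tcp",((P-tc)@uy).round(4),((P-tc)@ux).round(4))
# pocket ends in this picture at z .038
for u,v in((185,358),(189,400),(106,168),(447,150),(145,268)):
    P=ray("top",345+(u+.5)/5-.5,150+(v+.5)/5-.5,.038)[:2]; print((P-pc)@uy,(P-pc)@ux)
# side pixel of near lower edge
K=3.33
P=ray("side",230+223/K,220+380/K,.0835-.004);print(P, (P[:2]-tc)@uy)
E
```

```text
[ 0.5006 -0.1457] rel pocket along 0.0585 across 0.0051 rel tcp 0.0598 0.0066
[ 0.488  -0.1431] rel pocket along 0.0618 across -0.0073 rel tcp 0.0631 -0.0058
0.058639021907209536 0.016126077160030693
0.05902058813729003 -0.006100139518766995
0.0891816035375495 0.12083895407669006
-0.09292750986079099 0.11783141014291729
0.07434735006233874 0.06542502521519171
[ 0.49955641 -0.26150669  0.0795    ] -0.055738968490872266
```

```bash
python3 - <<'E'
from h import *
W=np.float32([[-89,107],[89,107],[89,-107],[-89,-107]])
# side s2 : far-left, far-right, near-right, near-left
H=cv2.getPerspectiveTransform(np.float32([[118,243],[402,206],[543,488],[185,545]]),W)
print("side short near,mid near,long near; mid far(left,right) long far, short far");print(cv2.perspectiveTransform(np.float32([[[220,464],[262,461],[337,471],[375,467],[452,480],[490,475],[248,228],[287,222],[335,216],[368,212]]]),H).round(1))
H=cv2.getPerspectiveTransform(np.float32([[105,460],[74,132],[468,103],[511,428]]),W)
print("top");print(cv2.perspectiveTransform(np.float32([[[185,358],[189,400],[106,168],[447,150],[145,268]]]),H).round(1))
E
```

```text
side short near,mid near,long near; mid far(left,right) long far, short far
[[[-62.9 -64.1]
  [-41.8 -66.2]
  [ -6.7 -78.9]
  [ 12.5 -80. ]
  [ 47.2 -94.4]
  [ 66.6 -95. ]
  [ -9.1 105.3]
  [ 15.5 106.1]
  [ 45.8 105.9]
  [ 66.7 105.6]]]
top
[[[-38.5  59.9]
  [-60.9  60.1]
  [ 67.8  91.7]
  [ 63.7 -92.3]
  [ 11.5  76.2]]]
```

{"method": "send_rows", "body": {"plan": [[[-0.07,0.14,1],0,0],[[-0.07,0.14,2.5],0,0],[[-0.07,0.14,3.5],0,0],[[-0.07,0.14,4.2],0,0],[[-0.07,0.14,4.8],0,0],[[-0.07,0.14,5.4],0,0],[[-0.07,0.14,5.4],0,0]]}}

```text
time_s: 4.47
tcp_pos: [0.5, -0.2073, 0.0812]
eef_rot: [0.001, 0.687, 0.727, 0.0]
force: [3.3, -2.4, -5.1]
grip_width: 0.0156
```

```bash
python3 go.py .4989 -.2065 .064 .0571
```

```text
t 4.47 tcp [ 0.5    -0.2073  0.0812] jawyaw 0.0568 tilt 0.0027 F [ 3.3 -2.4 -5.1] w 0.0156
shift cm [ 0.09 -0.1   1.72] twist -0.0003
```

{"method": "send_rows", "body": {"plan": [[[0,0,0.5],0,0],[[0,0,1.0],0,0],[[0,0,1.5],0,0],[[0,0,1.8],0,0],[[0,0,1.8],0,0],[[0,0,1.8],0,0]]}}

```text
time_s: 4.97
tcp_pos: [0.4999, -0.207, 0.0639]
eef_rot: [0.001, 0.687, 0.727, 0.001]
force: [5.1, -1.9, -2.4]
grip_width: 0.0154
```

```bash
python3 go.py .4989 -.2065 .064 .0571
```

```text
t 4.97 tcp [ 0.4999 -0.207   0.0639] jawyaw 0.057 tilt 0.0028 F [ 5.1 -1.9 -2.4] w 0.0154
shift cm [ 0.05 -0.09 -0.01] twist -0.0001
```

{"method": "send_rows", "body": {"plan": [[[0,0.1,0.2],0,0],[[0,0.1,0.4],0,0],[[0,0.1,0.4],0,0]]}}

```text
time_s: 5.22
tcp_pos: [0.5003, -0.2068, 0.0637]
eef_rot: [0.001, 0.687, 0.727, -0.0]
force: [-3.9, 1.5, 24.6]
grip_width: 0.0155
```

```bash
python3 go.py .4989 -.2065 .064 .0571
```

```text
t 5.22 tcp [ 0.5003 -0.2068  0.0637] jawyaw 0.0573 tilt 0.0018 F [-3.9  1.5 24.6] w 0.0155
shift cm [ 0.04 -0.14 -0.03] twist 0.0002
```

{"method": "send_rows", "body": {"plan": [[[0,0.05,0.1],0,0],[[0,0.05,0.1],0,0.25],[[0,0.05,0.1],0,0.5],[[0,0.05,0.1],0,0.5],[[0,0.05,0.1],0,0.5],[[0,0.05,-1.5],0,0.5],[[0,0.05,-4],0,0.5],[[0,0.05,-8],0,0.5],[[0,0.05,-12],0,0.5],[[0,0.05,-15],0,0.5],[[0,0.05,-15.5],0,0.5],[[0,0.05,-15.5],0,0.5]]}}

```text
time_s: 6.22
tcp_pos: [0.5014, -0.2069, 0.2171]
eef_rot: [0.002, 0.687, 0.727, 0.001]
force: [0.0, -0.8, -0.2]
grip_width: 0.0427
```

```bash
python3 go.py .609 .2184 .23 .0613
```

```text
t 6.22 tcp [ 0.5014 -0.2069  0.2171] jawyaw 0.0571 tilt 0.0043 F [ 0.  -0.8 -0.2] w 0.0427
shift cm [41.85 13.17 -1.33] twist -0.0042
```

{"method": "send_rows", "body": {"plan": [[[2.5,0.8,-0.3],0,0.5],[[6,2,-0.6],0,0.5],[[9.5,3,-1],0,0.5],[[13.2,4.2,-1.3],0,0.5],[[17,5.4,-1.3],0,0.5],[[20.8,6.5,-1.3],0,0.5],[[24.6,7.7,-1.3],0,0.5],[[28.4,8.9,-1.3],0,0.5],[[32.2,10.1,-1.3],0,0.5],[[36,11.3,-1.3],0,0.5],[[39.5,12.4,-1.3],0,0.5],[[41.8,13.2,-1.3],0,0.5]]}}

```text
time_s: 7.22
tcp_pos: [0.6064, 0.2216, 0.224]
eef_rot: [-0.002, 0.686, 0.728, -0.002]
force: [1.1, 0.2, -0.5]
grip_width: 0.0423
```

{"method": "send_rows", "body": {"plan": [[[0,0,0],0,0.5],[[0,0,0],0,0.5],[[0,0,0],0,0.5]]}}

```text
time_s: 7.47
tcp_pos: [0.6065, 0.2178, 0.2252]
eef_rot: [-0.001, 0.687, 0.727, -0.002]
force: [0.4, -0.8, 0.3]
grip_width: 0.0427
```

```bash
python3 go.py .609 .2184 .23 .0613
python3 - <<'E'
from h import *
for n in("side","top"):
    im=vision.get_image(n); cv2.imwrite(f"pics/{n}3.png",im[:,:,::-1])
E
```

```text
t 7.47 tcp [0.6065 0.2178 0.2252] jawyaw 0.0571 tilt 0.0049 F [ 0.4 -0.8  0.3] w 0.0427
shift cm [ 0.05  0.25 -0.48] twist -0.0042
```

View pics/top3.png

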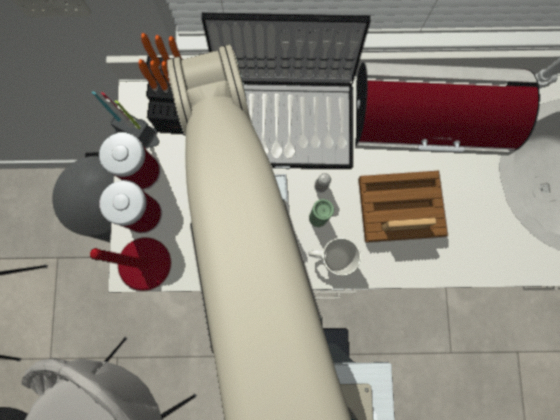

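View pics/side3.png

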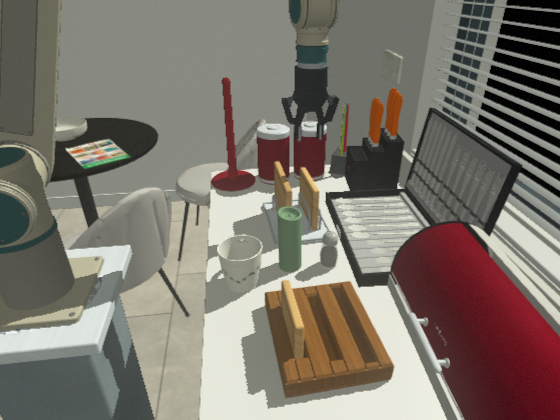

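```bash
python3 - <<'E'
from meas import *
im=cv2.imread("pics/top3.png"); S=8
x0,y0=350,155
big=cv2.resize(im[y0:260,x0:460],None,fx=S,fy=S,interpolation=cv2.INTER_CUBIC)
hsv=cv2.cvtColor(big,cv2.COLOR_BGR2HSV)
def pts(m):
    cs,_=cv2.findContours(m.astype(np.uint8)*255,cv2.RETR_EXTERNAL,cv2.CHAIN_APPROX_NONE); c=max(cs,key=cv2.contourArea)
    return (c.reshape(-1,2)+.5)/S-.5+[x0,y0]
for th in(60,90):
    P,c,l,a=world_rect("top",quad_fit(pts((hsv[...,1]>th)&(hsv[...,0]<25))),.038); print("stand",P.round(4),c.round(4),l.round(4),a)
for v in(150,165):
    P,cb,l,ab=world_rect("top",quad_fit(pts((hsv[...,0]>9)&(hsv[...,0]<25)&(hsv[...,1]>70)&(hsv[...,2]>v))),.098); print("small",cb.round(4),l.round(4),ab)
    ux=np.array([np.cos(a),np.sin(a)]);uy=np.array([-ux[1],ux[0]]); print("in stand frame",(cb-c)@ux,(cb-c)@uy)
E
```

```text
stand [[ 0.6353 -0.0887]
 [ 0.6476 -0.304 ]
 [ 0.4703 -0.3143]
 [ 0.4578 -0.0987]] [ 0.5527 -0.2014] [0.2156 0.1776 0.2159 0.1778] 0.057583610211663694
stand [[ 0.634  -0.0899]
 [ 0.6462 -0.3028]
 [ 0.4716 -0.3129]
 [ 0.459  -0.0997]] [ 0.5527 -0.2013] [0.2133 0.175  0.2137 0.1753] 0.05800589342106635
small [ 0.5006 -0.2049] [0.117  0.0144 0.1184 0.0144] 0.05272131782266151
in stand frame -0.05225363328777745 -0.000611283647620274
small [ 0.5005 -0.2049] [0.1151 0.0127 0.1169 0.0123] 0.05311960594525208
in stand frame -0.05235511151836189 -0.000595263312132146
```

{"method": "send_rows", "body": {"plan": [[[0,0.05,4],0,0.5],[[0,0.05,8],0,0.5],[[0,0.05,11],0,0.5],[[0,0.05,13],0,0.5],[[0,0.05,14],0,0.5],[[0,0.05,14],0,0.5],[[0,0.05,14],0,0.25],[[0,0.05,14],0,0.05],[[0,0.05,14],0,0],[[0,0.05,14],0,0],[[0,0.05,14],0,0],[[0,0.05,14],0,0]], "grip_force": 50}}

```text
time_s: 8.57
tcp_pos: [0.6104, 0.2188, 0.0902]
eef_rot: [0.001, 0.687, 0.727, 0.002]
force: [0.2, -1.3, 7.0]
grip_width: 0.0155
```

```bash
python3 go.py .6076 .2178 .085 .0571
```

```text
t 8.57 tcp [0.6104 0.2188 0.0902] jawyaw 0.0569 tilt 0.0043 F [ 0.2 -1.3  7. ] w 0.0155
shift cm [-0.09 -0.29  0.52] twist -0.0002
```

{"method": "send_rows", "body": {"plan": [[[0,0,-1],0,0],[[0,0,-3],0,0],[[0,0,-5.5],0,0],[[0,0,-8.5],0,0],[[0,0,-12],0,0],[[0,0,-15],0,0],[[0,0,-16.5],0,0],[[0,0,-17],0,0],[[0,0,-17],0,0]]}}

```text
time_s: 9.32
tcp_pos: [0.6092, 0.2189, 0.2598]
eef_rot: [0.001, 0.687, 0.727, 0.001]
force: [0.7, -0.4, -1.7]
grip_width: 0.0154
```

```bash
python3 go.py .554 -.2005 .26 .0571
python3 - <<'E'
from h import *
for n in("side",):
    im=vision.get_image(n); cv2.imwrite(f"pics/{n}4.png",im[:,:,::-1])
E
```

```text
t 9.32 tcp [0.6092 0.2189 0.2598] jawyaw 0.0572 tilt 0.0032 F [ 0.7 -0.4 -1.7] w 0.0154
shift cm [-41.55  -7.91  -0.07] twist 0.0001
```

View pics/side4.png

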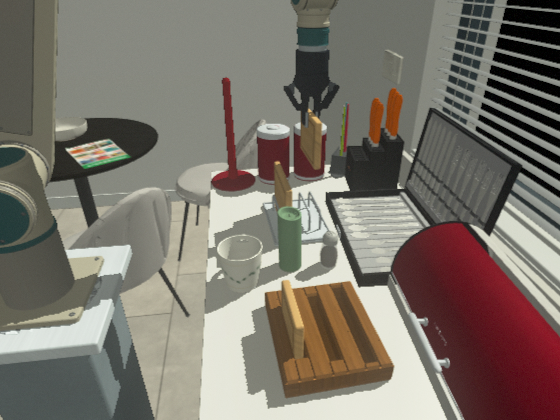

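The board is lifted cleanly. Next is the carry, at a height that clears the candle.

{"method": "send_rows", "body": {"plan": [[[-2,-0.4,0],0,0],[[-5,-1,0],0,0],[[-8.7,-1.7,0],0,0],[[-12.5,-2.4,0],0,0],[[-16.3,-3.1,0],0,0],[[-20.1,-3.8,0],0,0],[[-23.9,-4.5,0],0,0],[[-27.7,-5.3,0],0,0],[[-31.5,-6,0],0,0],[[-35.3,-6.7,0],0,0],[[-38.7,-7.4,0],0,0],[[-41,-7.8,0],0,0]]}}

```text
time_s: 10.37
tcp_pos: [0.5517, -0.1976, 0.2548]
eef_rot: [-0.002, 0.688, 0.726, -0.001]
force: [-0.2, 0.2, -1.4]
grip_width: 0.0152
```

{"method": "send_rows", "body": {"plan": [[[-0.4,-0.1,1],0,0],[[-0.4,-0.1,3.5],0,0],[[-0.4,-0.1,6],0,0],[[-0.4,-0.1,8],0,0],[[-0.4,-0.1,9],0,0],[[-0.4,-0.1,9],0,0],[[-0.4,-0.1,9],0,0]]}}

```text
time_s: 10.95
tcp_pos: [0.5523, -0.1982, 0.1664]
eef_rot: [-0.002, 0.686, 0.727, -0.0]
force: [-0.7, 0.3, -1.4]
grip_width: 0.0155
```

```bash
python3 go.py .554 -.2005 .16 .0571
python3 - <<'E'
from h import *
for n in("side","top"):
    im=vision.get_image(n); cv2.imwrite(f"pics/{n}5.png",im[:,:,::-1])
im=cv2.imread("pics/top5.png");cv2.imwrite("pics/t5.png",cv2.resize(im[150:270,345:465],(600,600),interpolation=cv2.INTER_CUBIC))
im=cv2.imread("pics/side5.png");cv2.imwrite("pics/s5.png",cv2.resize(im[220:400,230:400],(566,600),interpolation=cv2.INTER_CUBIC))
E
```

```text
t 10.95 tcp [ 0.5523 -0.1982  0.1664] jawyaw 0.0576 tilt 0.0034 F [-0.7  0.3 -1.4] w 0.0155
shift cm [-0.24  0.16  0.64] twist 0.0005
```

View pics/t5.png

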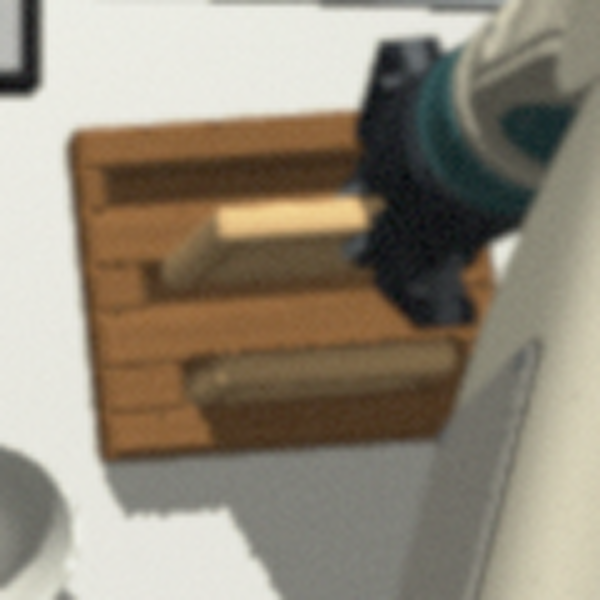

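View pics/s5.png

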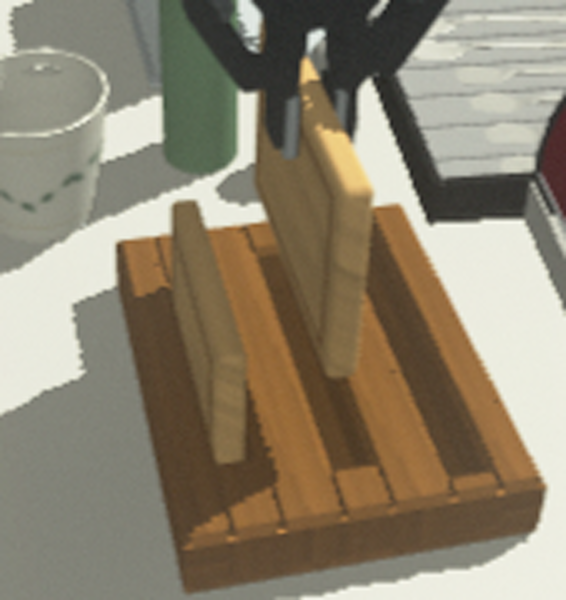

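```bash
python3 - <<'E'
from h import *
a=.0576
uy=np.array([-np.sin(a),np.cos(a)]);ux=np.array([np.cos(a),np.sin(a)]);pc=np.array([.5527,-.2013]);tc=np.array([.5523,-.1982])
for u,v in((219,208),(215,238)):
    P=ray("top",345+(u+.5)/5-.5,150+(v+.5)/5-.5,.1664+.033)[:2]
    print(P.round(4),"rel pocket along",((P-pc)@uy).round(4),"across",((P-pc)@ux).round(4),"rel tcp",((P-tc)@uy).round(4),((P-tc)@ux).round(4))
P=ray("side",230+340/3.33,220+377/3.33,.0842);print(P, (P[:2]-tc)@uy)
E
```

```text
[ 0.5552 -0.1246] rel pocket along 0.0764 across 0.0069 rel tcp 0.0733 0.0071
[ 0.5413 -0.122 ] rel pocket along 0.0798 across -0.0068 rel tcp 0.0767 -0.0066
[ 0.55434503 -0.27172851  0.0842    ] -0.07352429523880508
```

{"method": "send_rows", "body": {"plan": [[[-0.33,0.1,0.5],0,0],[[-0.33,0.1,2],0,0],[[-0.33,0.1,3.5],0,0],[[-0.33,0.1,4.3],0,0],[[-0.33,0.1,4.9],0,0],[[-0.33,0.1,5.5],0,0],[[-0.33,0.1,6],0,0],[[-0.33,0.1,6],0,0]]}}

```text
time_s: 11.72
tcp_pos: [0.5543, -0.2025, 0.1072]
eef_rot: [-0.0, 0.687, 0.727, -0.0]
force: [0.3, 0.8, -2.9]
grip_width: 0.0152
```

```bash
python3 go.py .5537 -.2013 .0902 .0576
```

```text
t 11.72 tcp [ 0.5543 -0.2025  0.1072] jawyaw 0.0568 tilt 0.0004 F [ 0.3  0.8 -2.9] w 0.0152
shift cm [ 0.13 -0.06  1.7 ] twist -0.0008
```

In the pocket without force; going down to the floor.

{"method": "send_rows", "body": {"plan": [[[0.05,0,0.5],0,0],[[0.05,0,1.0],0,0],[[0.05,0,1.5],0,0],[[0.05,0,1.9],0,0],[[0.05,0,2.1],0,0],[[0.05,0,2.1],0,0]]}}

```text
time_s: 12.22
tcp_pos: [0.555, -0.2027, 0.0902]
eef_rot: [0.001, 0.687, 0.727, -0.0]
force: [-5.0, 0.6, 16.4]
grip_width: 0.0155
```

```bash
python3 go.py .5537 -.2013 .0902 .0576
```

```text
t 12.22 tcp [ 0.555  -0.2027  0.0902] jawyaw 0.0568 tilt 0.002 F [-5.   0.6 16.4] w 0.0155
shift cm [ 0.15 -0.12 -0.  ] twist -0.0008
```

{"method": "send_rows", "body": {"plan": [[[0,-0.03,-0.2],0,0],[[0,-0.03,-0.2],0,0.2],[[0,-0.03,-0.2],0,0.4],[[0,-0.03,-0.2],0,0.4],[[0,-0.03,-0.2],0,0.4],[[0,-0.03,-2],0,0.4],[[0,-0.03,-5],0,0.4],[[0,-0.03,-9],0,0.4],[[0,-0.03,-12],0,0.4],[[0,-0.03,-14],0,0.5],[[0,-0.03,-14.5],0,0.5],[[0,-0.03,-14.5],0,0.5]]}}

```text
time_s: 13.22
tcp_pos: [0.5554, -0.2026, 0.2337]
eef_rot: [0.002, 0.687, 0.727, 0.001]
force: [-0.4, -0.2, -0.9]
grip_width: 0.043
```

```bash
python3 go.py .537 .195 .24 .0457
```

```text
t 13.22 tcp [ 0.5554 -0.2026  0.2337] jawyaw 0.0571 tilt 0.004 F [-0.4 -0.2 -0.9] w 0.043
shift cm [39.8   0.43 -0.71] twist 0.0114
```

{"method": "send_rows", "body": {"plan": [[[2,0,-0.3],0,0.5],[[5,0,-0.7],0,0.5],[[8.5,0.1,-0.7],0,0.5],[[12.3,0.1,-0.7],0,0.5],[[16.1,0.2,-0.7],0,0.5],[[20,0.2,-0.7],0,0.5],[[23.9,0.3,-0.7],0,0.5],[[27.7,0.3,-0.7],0,0.5],[[31.5,0.4,-0.7],0,0.5],[[35.3,0.4,-0.7],0.006,0.5],[[38.3,0.4,-0.7],0.011,0.5],[[39.8,0.4,-0.7],0.011,0.5]]}}

```text
time_s: 14.22
tcp_pos: [0.5333, 0.1987, 0.2359]
eef_rot: [-0.002, 0.69, 0.724, -0.002]
force: [-0.2, -0.7, 0.4]
grip_width: 0.0424
```

{"method": "send_rows", "body": {"plan": [[[0,0,0],0,0.5],[[0,0,0],0,0.5],[[0,0,0],0,0.5]]}}

```text
time_s: 14.47
tcp_pos: [0.5346, 0.1947, 0.2371]
eef_rot: [-0.001, 0.691, 0.723, -0.001]
force: [-1.1, -0.1, -0.1]
grip_width: 0.0429
```

```bash
python3 go.py .537 .195 .112 .0457
python3 - <<'E'
from meas import *
for n in("side","top"):
    im=vision.get_image(n); cv2.imwrite(f"pics/{n}6.png",im[:,:,::-1])
im=cv2.imread("pics/top6.png"); S=8
cv2.imwrite("pics/t6.png",cv2.resize(im[150:270,345:465],(600,600),interpolation=cv2.INTER_CUBIC))
x0,y0=350,155
big=cv2.resize(im[y0:260,x0:460],None,fx=S,fy=S,interpolation=cv2.INTER_CUBIC)
hsv=cv2.cvtColor(big,cv2.COLOR_BGR2HSV)
m=((hsv[...,0]>9)&(hsv[...,0]<25)&(hsv[...,1]>70)&(hsv[...,2]>150)).astype(np.uint8)*255
cs,_=cv2.findContours(m,cv2.RETR_EXTERNAL,cv2.CHAIN_APPROX_NONE)
a=.0576;c=np.array([.5527,-.2013]);ux=np.array([np.cos(a),np.sin(a)]);uy=np.array([-ux[1],ux[0]])
for k in cs:
    if cv2.contourArea(k)<5000: continue
    p=(k.reshape(-1,2)+.5)/S-.5+[x0,y0]
    for z in(.098,.123):
        P,cb,l,ab=world_rect("top",quad_fit(p),z); print(z,cb.round(4),l.round(4),ab,((cb-c)@ux).round(4),((cb-c)@uy).round(4))
E
```

```text
t 14.47 tcp [0.5346 0.1947 0.2371] jawyaw 0.0457 tilt 0.0032 F [-1.1 -0.1 -0.1] w 0.0429
shift cm [ 0.03  0.28 12.51] twist -0.0
0.098 [ 0.4999 -0.2044] [0.116  0.0137 0.1189 0.0132] 0.05548870172679287 -0.0529 -0.0001
0.123 [ 0.4961 -0.1966] [0.1133 0.0134 0.1161 0.0129] 0.05548870172679237 -0.0563 0.008
0.098 [ 0.5601 -0.2088] [0.1531 0.0165 0.1514 0.016 ] 0.059401055614115364 0.007 -0.0079
0.123 [ 0.5549 -0.2008] [0.1495 0.0161 0.1479 0.0156] 0.05940105561411521 0.0022 0.0003
```

View pics/side6.png

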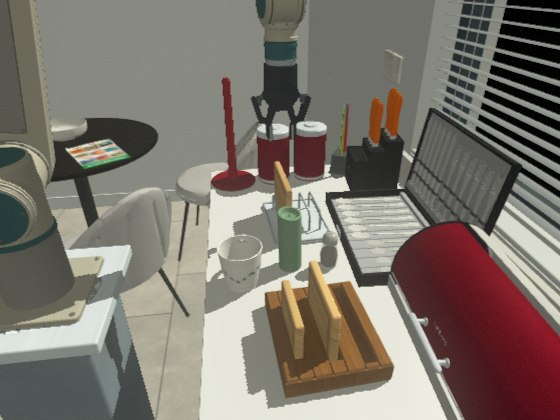

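View pics/top6.png

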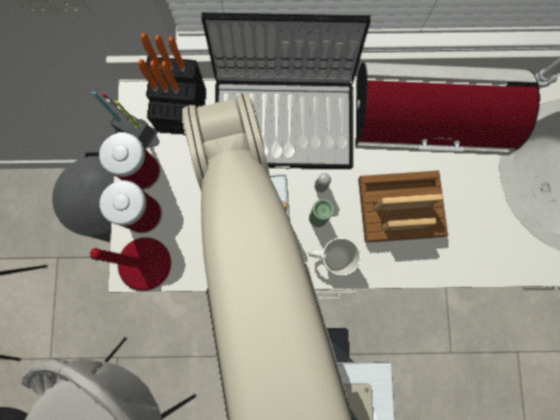

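{"method": "send_rows", "body": {"plan": [[[0.05,0.15,4],0,0.5],[[0.05,0.15,8],0,0.5],[[0.05,0.15,10.5],0,0.5],[[0.05,0.15,12],0,0.5],[[0.05,0.15,12.7],0,0.5],[[0.05,0.15,12.7],0,0.5],[[0.05,0.15,12.7],0,0.25],[[0.05,0.15,12.7],0,0.05],[[0.05,0.15,12.7],0,0],[[0.05,0.15,12.7],0,0],[[0.05,0.15,12.7],0,0],[[0.05,0.15,12.7],0,0]], "grip_force": 60}}

```text
time_s: 15.57
tcp_pos: [0.5383, 0.1962, 0.1137]
eef_rot: [0.001, 0.691, 0.723, 0.001]
force: [-0.5, -1.3, 5.6]
grip_width: 0.0152
```

```bash
python3 go.py .537 .195 .285 .0576
```

```text
t 15.57 tcp [0.5383 0.1962 0.1137] jawyaw 0.0459 tilt 0.0034 F [-0.5 -1.3  5.6] w 0.0152
shift cm [ -0.12  -0.08 -17.13] twist -0.0117
```

{"method": "send_rows", "body": {"plan": [[[0,0,-1],0,0],[[0,0,-3],0,0],[[0,0,-5.5],0,0],[[0,0,-8.5],0,0],[[0,0,-12],0,0],[[0,0,-15],0,0],[[0,0,-16.8],0,0],[[0,0,-17.3],0,0],[[0,0,-17.3],-0.0117,0]]}}

```text
time_s: 16.32
tcp_pos: [0.5377, 0.1965, 0.2866]
eef_rot: [0.001, 0.686, 0.727, 0.001]
force: [1.5, 0.4, -1.7]
grip_width: 0.0153
```

```bash
python3 go.py .608 -.1985 .285 .0576
python3 - <<'E'
from h import *
im=vision.get_image("side"); cv2.imwrite("pics/side7.png",im[:,:,::-1])
E
```

```text
t 16.32 tcp [0.5377 0.1965 0.2866] jawyaw 0.0584 tilt 0.0034 F [ 1.5  0.4 -1.7] w 0.0153
shift cm [-39.84   4.71   0.14] twist 0.0008
```

View pics/side7.png

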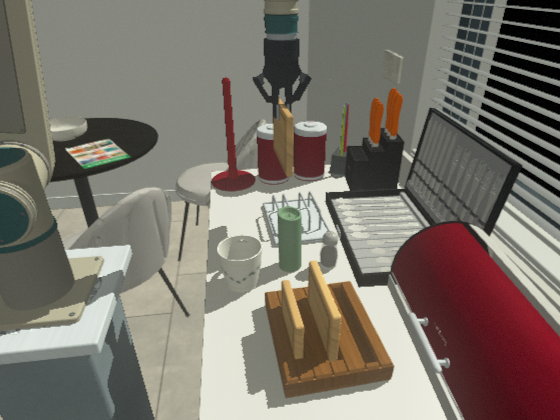

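{"method": "send_rows", "body": {"plan": [[[-2,0.5,0],0,0],[[-5,1.2,0],0,0],[[-8.5,2,0],0,0],[[-12.3,2.6,0],0,0],[[-16.1,3.2,0],0,0],[[-20,3.7,0],0,0],[[-23.9,4.2,0],0,0],[[-27.7,4.7,0],0,0],[[-31.5,4.7,0],0,0],[[-35.3,4.7,0],0,0],[[-38.3,4.7,0],0,0],[[-39.8,4.7,0],0,0]]}}

```text
time_s: 17.37
tcp_pos: [0.6053, -0.2018, 0.2811]
eef_rot: [-0.002, 0.688, 0.726, -0.001]
force: [1.1, -0.5, -2.0]
grip_width: 0.0156
```

{"method": "send_rows", "body": {"plan": [[[0,0,1],0,0],[[0,0,3.5],0,0],[[0,0,6],0,0],[[0,0,8],0,0],[[0,0,9],0,0],[[0,0,9],0,0],[[0,0,9],0,0]]}}

```text
time_s: 17.95
tcp_pos: [0.606, -0.1971, 0.1936]
eef_rot: [-0.001, 0.686, 0.728, -0.0]
force: [-0.3, 0.5, -2.2]
grip_width: 0.0153
```

```bash
python3 go.py .608 -.1985 .1137 .0576
python3 - <<'E'
from h import *
for n in("side","top"):
    im=vision.get_image(n); cv2.imwrite(f"pics/{n}8.png",im[:,:,::-1])
im=cv2.imread("pics/top8.png");cv2.imwrite("pics/t8.png",cv2.resize(im[130:250,345:465],(600,600),interpolation=cv2.INTER_CUBIC))
im=cv2.imread("pics/side8.png");cv2.imwrite("pics/s8.png",cv2.resize(im[220:400,230:400],(566,600),interpolation=cv2.INTER_CUBIC))
E
```

```text
t 17.95 tcp [ 0.606  -0.1971  0.1936] jawyaw 0.0588 tilt 0.003 F [-0.3  0.5 -2.2] w 0.0153
shift cm [-0.16  0.21  7.99] twist 0.0012
```

View pics/t8.png

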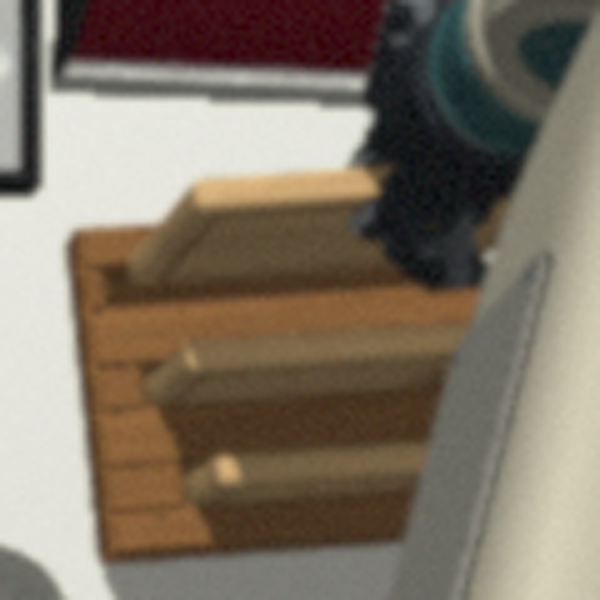

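View pics/s8.png

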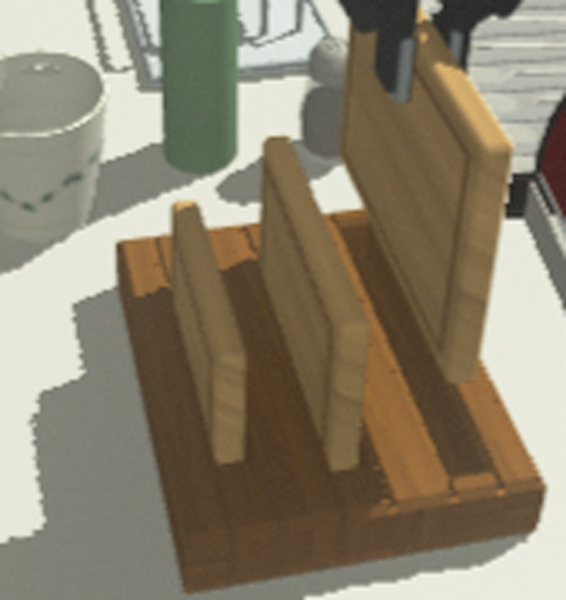

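```bash
python3 - <<'E'
from h import *
a=.0576
uy=np.array([-np.sin(a),np.cos(a)]);ux=np.array([np.cos(a),np.sin(a)]);pc=np.array([.5527,-.2013])+.054*ux;tc=np.array([.606,-.1971])
print(pc,(tc-pc)@uy,(tc-pc)@ux)
for u,v in((200,180),(193,211)):
    P=ray("top",345+(u+.5)/5-.5,130+(v+.5)/5-.5,.1936+.034)[:2]
    print(P.round(4),"rel pocket along",((P-pc)@uy).round(4),"across",((P-pc)@ux).round(4),"rel tcp",((P-tc)@uy).round(4),((P-tc)@ux).round(4))
P=ray("side",230+460/3.33,220+382/3.33,.0879);print(P, (P[:2]-tc)@uy)
E
```

```text
[ 0.60661045 -0.19819132] 0.001124651979947354 -0.0005466076107044493
[ 0.6073 -0.1121] rel pocket along 0.086 across 0.0056 rel tcp 0.0848 0.0062
[ 0.5931 -0.1082] rel pocket along 0.0907 across -0.0083 rel tcp 0.0895 -0.0078
[ 0.60856404 -0.28595784  0.0879    ] -0.08885808436487999
```

{"method": "send_rows", "body": {"plan": [[[0.12,0.15,0.5],0,0],[[0.12,0.15,2],0,0],[[0.12,0.15,3.5],0,0],[[0.12,0.15,4.5],0,0],[[0.12,0.15,5.1],0,0],[[0.12,0.15,5.7],0,0],[[0.12,0.15,6.3],0,0],[[0.12,0.15,6.3],0,0]]}}

```text
time_s: 18.72
tcp_pos: [0.6099, -0.202, 0.1362]
eef_rot: [0.005, 0.687, 0.727, -0.003]
force: [-4.2, -7.4, 10.2]
grip_width: 0.0154
```

```bash
python3 go.py .608 -.1968 .1137 .0576
```

```text
t 18.72 tcp [ 0.6099 -0.202   0.1362] jawyaw 0.0572 tilt 0.0113 F [-4.2 -7.4 10.2] w 0.0154
shift cm [ 0.56 -0.17  2.24] twist -0.0004
```

```bash
python3 - <<'E'
from h import *
for n in("side","top"):
    im=vision.get_image(n); cv2.imwrite(f"pics/{n}9.png",im[:,:,::-1])
im=cv2.imread("pics/top9.png");cv2.imwrite("pics/t9.png",cv2.resize(im[130:250,345:465],(600,600),interpolation=cv2.INTER_CUBIC))
im=cv2.imread("pics/side9.png");cv2.imwrite("pics/s9.png",cv2.resize(im[220:400,230:400],(566,600),interpolation=cv2.INTER_CUBIC))
s=state();print(s['tcp_pos'],s['force'])
E
```

```text
[ 0.60979979 -0.20193057  0.13635869] [-3.99204374 -8.06049957  8.97859654]
```

View pics/t9.png

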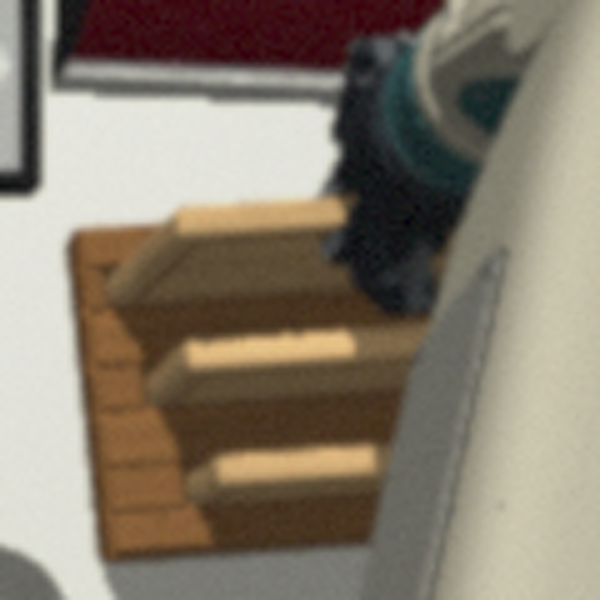

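View pics/s9.png

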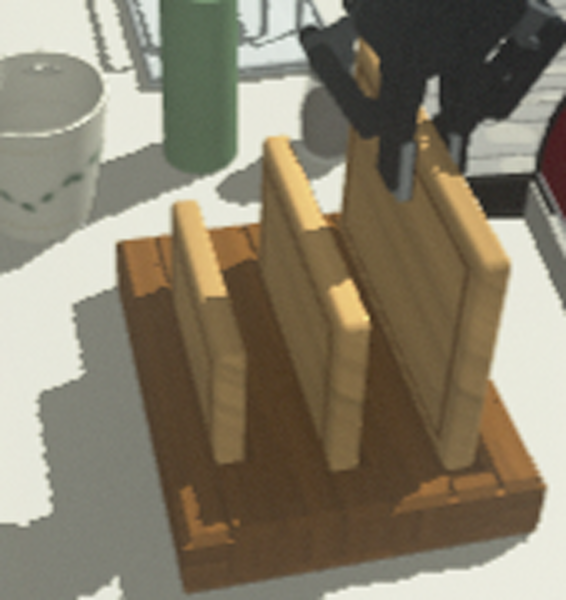

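```bash
python3 - <<'E'
from h import *
a=.0576
uy=np.array([-np.sin(a),np.cos(a)]);ux=np.array([np.cos(a),np.sin(a)]);pc=np.array([.5527,-.2013])+.054*ux;tc=np.array([.6098,-.2019])
print((tc-pc)@uy,(tc-pc)@ux)
for u,v in((182,208),(175,235)):
    P=ray("top",345+(u+.5)/5-.5,130+(v+.5)/5-.5,.1363+.034)[:2]
    print("rel pocket along",((P-pc)@uy).round(4),"across",((P-pc)@ux).round(4),"rel tcp",((P-tc)@uy).round(4),((P-tc)@ux).round(4))
W=np.float32([[-89,107],[89,107],[89,-107],[-89,-107]])
H=cv2.getPerspectiveTransform(np.float32([[118,243],[402,206],[543,488],[185,545]]),W)
print(cv2.perspectiveTransform(np.float32([[[440,462],[475,470],[460,468],[452,480],[240,460],[352,470]]]),H))
E
```

```text
-0.0038861465855068267 0.0029707632449834337
rel pocket along 0.0802 across 0.0083 rel tcp 0.0841 0.0054
rel pocket along 0.0849 across -0.0045 rel tcp 0.0888 -0.0075
[[[ 45.18211   -82.98927  ]
  [ 60.469353  -90.78591  ]
  [ 53.63472   -88.28345  ]
  [ 47.222145  -94.438835 ]
  [-52.538326  -63.567726 ]
  [  0.7539994 -79.69762  ]]]
```

```bash
python3 - <<'E'
from h import *
a=.0576
uy=np.array([-np.sin(a),np.cos(a),0]);ux=np.array([np.cos(a),np.sin(a),0]);tc=np.array([.6098,-.2019,.1363]);uz=np.array([0,0,1.])
def tpx(p): q=proj("top",p); return ((q+.5-[345,130])*5).round(0)
def spx(p): q=proj("side",p)+[1.7,2.7]; return ((q+.5-[230,220])*3.33).round(0)
def spr(p): q=proj("side",p); return ((q+.5-[230,220])*3.33).round(0)
for th in(-.06,-.03,0,.03,.06):
  for off in(0,-.003):
    e1=uy*np.cos(th)+uz*np.sin(th); e2=-uy*np.sin(th)+uz*np.cos(th)  # th>0: +y end up, top leans -y
    piv=tc+uz*.019
    c=piv+uy*off-e2*(.019+.1057-.070)
    P=lambda l,h,t:c+e1*l+e2*h+ux*t
    print(th,off,"top TL(-x face)",tpx(P(.09,.07,-.008)),"BL",tpx(P(.09,-.07,-.008)),"side near top",spx(P(-.09,.07,-.008)),spx(P(-.09,.07,.008)),"near bot",spx(P(-.09,-.07,-.008)),spx(P(-.09,-.07,.008)))
E
```

```text
-0.06 0 top TL(-x face) [169. 240.] BL [125. 305.] side near top [488. 258.] [523. 253.] near bot [463. 490.] [494. 485.]
-0.06 -0.003 top TL(-x face) [175. 239.] BL [131. 305.] side near top [491. 263.] [526. 258.] near bot [465. 495.] [497. 490.]
-0.03 0 top TL(-x face) [171. 238.] BL [119. 305.] side near top [488. 264.] [523. 259.] near bot [460. 488.] [491. 483.]
-0.03 -0.003 top TL(-x face) [177. 238.] BL [124. 304.] side near top [491. 268.] [525. 264.] near bot [462. 493.] [493. 488.]
0 0 top TL(-x face) [173. 237.] BL [113. 304.] side near top [488. 269.] [522. 264.] near bot [456. 486.] [487. 481.]
0 -0.003 top TL(-x face) [180. 236.] BL [118. 304.] side near top [490. 274.] [525. 269.] near bot [458. 491.] [489. 485.]
0.03 0 top TL(-x face) [176. 235.] BL [107. 303.] side near top [487. 275.] [522. 270.] near bot [453. 483.] [484. 478.]
0.03 -0.003 top TL(-x face) [182. 235.] BL [113. 303.] side near top [490. 279.] [525. 274.] near bot [455. 488.] [486. 483.]
0.06 0 top TL(-x face) [178. 234.] BL [101. 303.] side near top [487. 280.] [521. 275.] near bot [450. 480.] [480. 475.]
0.06 -0.003 top TL(-x face) [185. 233.] BL [107. 302.] side near top [490. 285.] [524. 280.] near bot [452. 485.] [482. 480.]
```

{"method": "send_rows", "body": {"plan": [[[-0.2,-0.1,0],0,0],[[-0.4,-0.1,0],0,0],[[-0.4,-0.1,0],0,0],[[-0.4,-0.1,0],0,0]]}}

```text
time_s: 19.15
tcp_pos: [0.6091, -0.2034, 0.1333]
eef_rot: [0.003, 0.687, 0.727, -0.0]
force: [1.5, -6.1, -0.2]
grip_width: 0.0153
```

```bash
python3 go.py .608 -.1968 .1137 .0576; python3 -c "
from station import state;print(state()['torque'])"
```

```text
t 19.15 tcp [ 0.6091 -0.2034  0.1333] jawyaw 0.0566 tilt 0.0059 F [ 1.5 -6.1 -0.2] w 0.0153
shift cm [ 0.67 -0.08  1.95] twist -0.001
[-1.43276105 -0.33544303 -0.04360465]
```

{"method": "send_rows", "body": {"plan": [[[-0.2,0,0.3],0,0],[[-0.3,0,0.7],0,0],[[-0.3,0,1.1],0,0],[[-0.3,0,1.1],0,0]]}}

```text
time_s: 19.48
tcp_pos: [0.6082, -0.204, 0.1195]
eef_rot: [0.0, 0.687, 0.727, 0.001]
force: [4.3, -2.0, -2.6]
grip_width: 0.0154
```

```bash
python3 go.py .608 -.1968 .1137 .0576; python3 -c "
from station import state;print(state()['torque'])"
```

```text
t 19.48 tcp [ 0.6082 -0.204   0.1195] jawyaw 0.0574 tilt 0.0012 F [ 4.3 -2.  -2.6] w 0.0154
shift cm [0.72 0.02 0.59] twist -0.0002
[-0.71921259 -1.1916638  -0.25729409]
```

Going in; down to the floor.

{"method": "send_rows", "body": {"plan": [[[0,0.05,0.3],0,0],[[0,0.05,0.6],0,0],[[0,0.05,0.9],0,0],[[0,0.05,0.9],0,0],[[0,0.05,0.9],0,0]]}}

```text
time_s: 19.9
tcp_pos: [0.6083, -0.2006, 0.1142]
eef_rot: [-0.002, 0.685, 0.728, 0.003]
force: [-1.3, 6.9, 13.0]
grip_width: 0.0153
```

```bash
python3 go.py .608 -.1968 .1137 .0576; python3 -c "
from station import state;print(state()['torque'])"
```

```text
t 19.9 tcp [ 0.6083 -0.2006  0.1142] jawyaw 0.0603 tilt 0.0065 F [-1.3  6.9 13. ] w 0.0153
shift cm [ 0.38 -0.01  0.05] twist 0.0027
[ 1.11980595  0.27275432 -0.05533055]
```

{"method": "send_rows", "body": {"plan": [[[0,0,-0.1],0,0],[[0,0,-0.1],0,0.2],[[0,0,-0.1],0,0.38],[[0,0,-0.1],0,0.38],[[0,0,-0.1],0,0.38],[[0,0,-2],0,0.38],[[0,0,-5],0,0.38],[[0,0,-9],0,0.38],[[0,0,-12],0,0.38],[[0,0,-14],0,0.38],[[0,0,-14.5],0,0.38],[[0,0,-14.5],0,0.38]]}}

```text
time_s: 20.9
tcp_pos: [0.609, -0.2048, 0.2585]
eef_rot: [0.002, 0.686, 0.727, 0.001]
force: [1.0, -0.1, 0.5]
grip_width: 0.0326
```

```bash
python3 go.py .45 .1 .26 .0576
```

```text
t 20.9 tcp [ 0.609  -0.2048  0.2585] jawyaw 0.0575 tilt 0.0032 F [ 1.  -0.1  0.5] w 0.0326
shift cm [ 31.34 -14.12  -0.23] twist -0.0001
```

Moving off towards the rack to clear the top camera's view of the stand.

{"method": "send_rows", "body": {"plan": [[[2,0,0],0,0.4],[[5,0,0],0,0.4],[[9,0,0],0,0.4],[[13,-0.5,0],0,0.4],[[17,-1,0],0,0.4],[[21,-1.5,0],0,0.4],[[25,-2,0],0,0.4],[[29,-2.5,0],0,0.4],[[33,-3,0],0,0.4],[[36,-3,0],0,0.4],[[38,-3,0],0,0.4],[[38,-3,0],0,0.4]]}}

```text
time_s: 21.9
tcp_pos: [0.5539, 0.1767, 0.2536]
eef_rot: [-0.002, 0.685, 0.729, -0.002]
force: [0.2, -0.2, -0.0]
grip_width: 0.0344
```

```bash
python3 - <<'E'
from meas import *
for n in("side","top"):
    im=vision.get_image(n); cv2.imwrite(f"pics/{n}10.png",im[:,:,::-1])
im=cv2.imread("pics/top10.png"); S=8
cv2.imwrite("pics/t10.png",cv2.resize(im[150:270,345:465],(600,600),interpolation=cv2.INTER_CUBIC))
x0,y0=350,155
big=cv2.resize(im[y0:260,x0:460],None,fx=S,fy=S,interpolation=cv2.INTER_CUBIC)
hsv=cv2.cvtColor(big,cv2.COLOR_BGR2HSV)
m=((hsv[...,0]>9)&(hsv[...,0]<25)&(hsv[...,1]>70)&(hsv[...,2]>150)).astype(np.uint8)*255
cs,_=cv2.findContours(m,cv2.RETR_EXTERNAL,cv2.CHAIN_APPROX_NONE)
a=.0576;c=np.array([.5527,-.2013]);ux=np.array([np.cos(a),np.sin(a)]);uy=np.array([-ux[1],ux[0]])
for k in cs:
    if cv2.contourArea(k)<5000: continue
    p=(k.reshape(-1,2)+.5)/S-.5+[x0,y0]
    for z in(.098,.123,.148):
        P,cb,l,ab=world_rect("top",quad_fit(p),z); print(z,cb.round(4),l.round(4),ab.round(4),((cb-c)@ux).round(4),((cb-c)@uy).round(4))
im=cv2.imread("pics/side10.png");cv2.imwrite("pics/s10.png",cv2.resize(im[220:400,230:400],(566,600),interpolation=cv2.INTER_CUBIC))
E
```

```text
0.098 [ 0.4999 -0.2046] [0.1163 0.0137 0.1184 0.0132] 0.0567 -0.0529 -0.0003
0.123 [ 0.4961 -0.1968] [0.1135 0.0134 0.1156 0.0129] 0.0567 -0.0563 0.0078
0.148 [ 0.4923 -0.1889] [0.1108 0.0131 0.1128 0.0126] 0.0567 -0.0596 0.0158
0.098 [ 0.5594 -0.2091] [0.1517 0.0147 0.152  0.0145] 0.0571 0.0062 -0.0081
0.123 [ 0.5542 -0.2011] [0.1481 0.0143 0.1485 0.0142] 0.0571 0.0015 0.0001
0.148 [ 0.549  -0.1931] [0.1446 0.014  0.1449 0.0138] 0.0571 -0.0033 0.0084
0.098 [ 0.6225 -0.2454] [0.2471 0.0124 0.0013 0.2456] -0.045 0.0671 -0.0481
0.123 [ 0.6158 -0.2366] [0.2412 0.0121 0.0012 0.2399] -0.045 0.061 -0.0389
0.148 [ 0.6091 -0.2278] [0.2354 0.0118 0.0012 0.2341] -0.045 0.0548 -0.0297
```

View pics/t10.png

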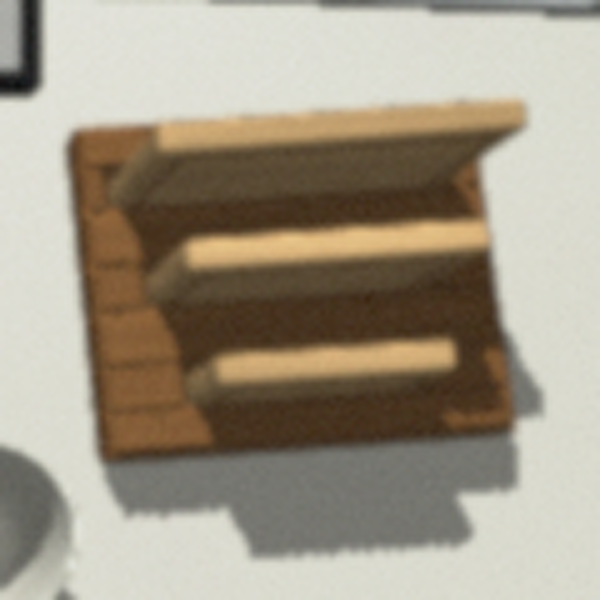

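View pics/s10.png

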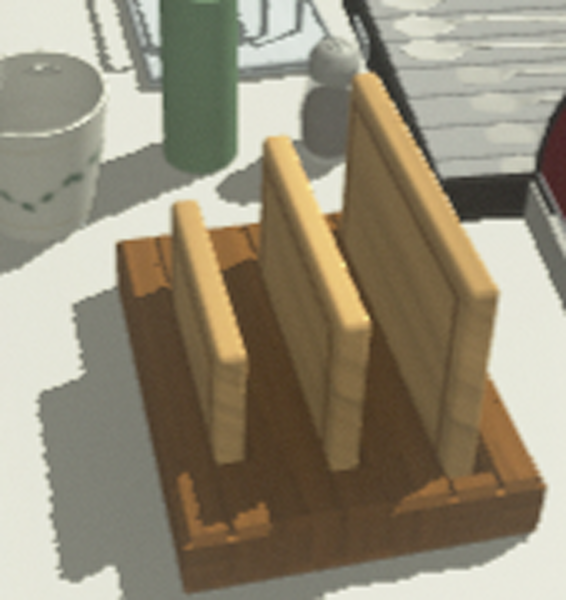

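View pics/side10.png

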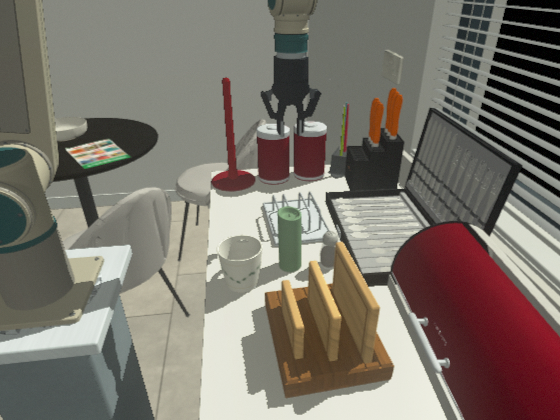

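```bash
python3 - <<'E'
from h import *
a=.0576;c=np.array([.5527,-.2013]);ux=np.array([np.cos(a),np.sin(a)]);uy=np.array([-ux[1],ux[0]]);pc=c+.054*ux
for z in(.148,.153):
  Q=[ray("top",345+(u+.5)/5-.5,150+(v+.5)/5-.5,z)[:2] for u,v in((160,126),(156,152),(525,126),(524,101))]
  for P in Q: print(((P-pc)@ux).round(4),((P-pc)@uy).round(4))
  print("mean",((np.mean(Q,0)-pc)@ux).round(4),((np.mean(Q,0)-pc)@uy).round(4),"len",np.linalg.norm(Q[1]-Q[2]))
# project seated upright box
uy3=np.array([*uy,0]);ux3=np.array([*ux,0]);C=np.array([*pc,0])
for al in(-.003,0,.003):
  print(al,[ ((proj("top",C+uy3*(al+s*.09)+ux3*(.001+t)+[0,0,z])+.5-[345,150])*5).round(0) for s,t,z in((1,.008,.148),(1,-.008,.148),(-1,-.008,.148),(-1,.008,.148),(1,-.008,.038))])
  print([ ((proj("side",C+uy3*(al+s*.09)+ux3*(.001+t)+[0,0,z])+[1.7,2.7]+.5-[230,220])*3.33).round(0) for s,t,z in((1,.008,.148),(-1,-.008,.148),(-1,.008,.148),(-1,-.008,.038),(-1,.008,.038))])
E
```

```text
0.006 0.0858
-0.0067 0.0892
-0.0065 -0.0893
0.0059 -0.0905
mean -0.0003 -0.0012 len 0.17845250747273414
0.0047 0.0871
-0.0079 0.0904
-0.0077 -0.0871
0.0046 -0.0884
mean -0.0016 0.0005 len 0.17757039504310218
-0.003 [array([157., 121.]), array([161., 153.]), array([533., 127.]), array([529.,  95.]), array([114., 205.])]
[array([384.,  79.]), array([477., 307.]), array([511., 302.]), array([453., 475.]), array([484., 469.])]
0 [array([151., 121.]), array([155., 153.]), array([527., 127.]), array([523.,  95.]), array([109., 205.])]
[array([383.,  76.]), array([475., 302.]), array([508., 297.]), array([451., 470.]), array([482., 465.])]
0.003 [array([145., 121.]), array([149., 154.]), array([521., 128.]), array([516.,  96.]), array([103., 205.])]
[array([381.,  73.]), array([472., 298.]), array([506., 293.]), array([449., 465.]), array([480., 460.])]
```

```bash
python3 - <<'E'
import cv2,numpy as np
a=cv2.imread("pics/top0.png").astype(int);b=cv2.imread("pics/top10.png").astype(int)
d=np.abs(a-b).max(2)
print("changed px mug",(d[235:280,322:362]>40).sum(),"candle/pepper",(d[172:225,310:335]>40).sum())
from station import job; print(job.job_done())
E
```

```text
changed px mug 67 candle/pepper 2
the job is handed in; nothing more can be done
None
```

All three boards are standing in their own pockets, and I handed the job in at about 22 s. No verdict came back. The small board went from the longest pocket to the shortest, then the medium and large boards went from the rack to theirs.

**Last checks from the top camera, relative to each pocket centre:**

| Board | Across | Along | Yaw error |
|---|---|---|---|
| Small | about +1 mm | about 0 mm | under 0.01 rad |
| Medium | about +1.5 mm | about 0 mm | under 0.01 rad |
| Large | about 0 mm | about −1 mm | not fitted; the corners line up with the pocket |

The large board's automatic mask merged with its surroundings, so I measured it from corners picked by hand.

- **Seating:** each board went down until floor contact was felt (13–25 N). The tool height there matched the grasp height to within 0.5 mm.
- **Large board:** it caught the pocket's bevel once on the way in (about 10 N). I shifted it 4–7 mm along and it then slid down.
- **Bystanders:** the candle and pepper shaker were unchanged in the before and after pictures. In the mug area 67 pixels differed. The mug looked to be in the same place in the side view, so I took this for shadow and did not check further.
- **Disagreement:** the side camera was 2–4 px off the top camera. It put the tops of the boards, the large one included, a few millimetres nearer −x. I relied on the top camera, which agreed with the tool positions while gripping, and any lean this could mean is within the limits.

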